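Centre a specimen vial on the balance pan and log its weight

ROBOT

A 6-joint arm with a two-finger parallel gripper is mounted at the origin on a cart in front of the work surface, level with it; the furniture and walls round the work are solid. World frame = base frame: x ahead of the robot, y to its left, z up, the work surface at z = 0. Lengths are in m, angles in degrees, forces in N, time in s.
With the tool pointing down it reaches from about 0.35 to 0.875 m from the base axis. Payload 4.2 kg.
Tool frame: the origin (TCP) lies between the finger pads; the fingertips stand 14 mm ahead of it and the grasp point (between the pads) lies 5 mm behind it; x points along the fingers, y is the direction in which the jaws open and shut, and the axes are right-handed (so a half turn about x gives the same grasp; the last joint's range is limited). The gripper opens to 87 mm and grips with 3 to 60 N. Pads are 19 mm wide; open, the fingers measure 117 mm over their backs; the gripper's body (75 mm by 190 mm) begins 51 mm behind the grasp point.
Start: joints at [-55.027, 22.042, 0.453, 0, -68.411, -14.817], TCP at [0.215, -0.587, 0.202] pointing down, gripper open.
Joint ranges: [-179.83, 179.83], [-69.29, 118.12], [-61.27, 80.66], [-181.25, 117.63], [-171.15, -9.14], [-177.46, 177.46]. Speed limits (degrees/s): [159.86, 159.86, 180, 180, 180, 180].

INTERFACE

Orientations are given as a 3x3 rotation matrix whose columns are the frame's x, y, z axes.
In Python, from station import r, imaging, job gives the robot as it stands. The module is installed in compiled form; this text tells all that it offers.
- The arm moves only by the tool apply_moves, never from a script. Its arguments are lists of equal length, an entry for each row: "xyz": the shift along the tool's x, y, z in m, a list of three; "twist": the turn about the tool's x in degrees; "claw": the opening, from 0 (shut) to 1 (fully open). A call has 1 to 12 rows; each row shifts and turns the pose as measured when the row begins, along the tool's axes as they then stand; what a row does not reach is not made up. A row lasts 1/10 s, in which the tool goes at most 50 mm and 8.59 degrees, less where a joint would pass 70% of its speed; a pose out of reach is approached as far as the arm can. A call is refused whole if a number of a shift passes 0.05 or a number of a turn 8.59, either way. A call with a gripper value outside its range is refused whole. The fingers move at their own pace and stop on an object; the grip force is fixed at half the most. Time passes only in rows, so rows that do not move let the fingers close. It gives the time, the measured TCP pose, the force and the opening at its end, in the units of the state.
- r.sense(): the state, without advancing time (a new reading comes with each control period).
- imaging.capture(name): name is "scene" or "side" or "wrist"; returns a dict with "pixels" (400x640x3 uint8, red, green, blue), "mtx" (3x3 intrinsics, pixels), "view" (4x4, takes a point from world to camera coordinates). Camera axes: x right, y down, z forward; pixel columns grow to the right and rows downward; lengths in m; the calibration is good to about 2 mm. The wrist camera is an equidistant fisheye: a pixel r from the principal point sees the ray r / f radians off the axis. A picture is of the moment at which its call begins. There is no depth.
- job.finish_job(): hands the job in, once; it reports no verdict.
Trained networks look in a picture, given as the dict that the camera call returned (one of the last four; its "shot" number tells which), for a name from the list of things; names that differ only in an ending like _2 or _b are one class to them, and where a whole thing is asked for, a point or a joint stands for the part that bears it (a point fixed in the world has none). Each returns a list of dicts, best first, with "p" (0 to 1); they miss things now and then, are a little off and sometimes report something else, mostly with a low value. They report only what shows in the picture. A call takes as long as a camera call. They do not tell look-alikes from the thing itself.
- imaging.regions_of(query, picture): "mask" (400x640 bool, what is visible of it) and "centre" ([column, row] in pixels, amid what is visible of it).
The state is a dict: "time_s": time; "joints": joint angles; "joint_velocities": joint speeds; "effort": joint torques, N m; "tcp_pos": TCP position; "ee_rot": TCP orientation; "wrist_force": force on the tool from outside, world axes, zero at the start; "moment": the same for the moment, N m; "gripper_width": opening from 0.0 (shut) to 1.0 (fully open).
Only numpy, scipy, OpenCV 4.12 (cv2) and the standard library are available. Lean on these libraries where they do the work, as an engineer would, in place of code of your own. Each camera call takes 0.05 s, during which the arm holds its last target.

TASK

The small glass vial stands off-centre on the pan of the bench balance, so its reading is not true. Without pinching, lifting or toppling it, nudge it with light taps of the fingertips until it stands upright wholly inside the engraved ring in the middle of the pan, then take the fingers away and let it stand still for a moment. Only then press the blue key fully down and let it up again to log the weight; do not lean on the pan, leave the grey power key alone and do not disturb the things round the balance.

Things in the scene. Friction and masses are not known exactly. Their poses are not given: they have to be found in the camera images.
- vial: glass specimen vial with a red-topped white cap, standing on the pan; 25 mm diameter, 58 mm tall, 35 to 55 g; origin at the centre of its underside, z up. It is narrow and topples if pushed high; pushed slowly within about 10 mm of its foot it slides. At the start its axis is 16 to 25 mm from the middle of the pan, in any direction
- balance: white bench balance, 210 mm deep (x) by 150 mm wide (y), housing 47 mm high, fixed to the table; origin at the centre of its underside, its x axis points from its front (keys, display) to its back; the pan lies behind the display, centred at x = +40 mm, y = 0
- pan_mid (a point): middle of the round steel weighing pan, on its top face, 63.5 mm above the table. The pan is a flat disc of 80 mm diameter and 4.5 mm thick with no rim, clear of the housing by 12 mm, and rocks softly by up to 3 degrees. An engraved ring of 36 mm inner diameter marks the middle
- pan: the same weighing pan as a body; its origin lies on its axis 6.5 mm under its top face
- log_key (a joint): travel of the blue key in m: 0 released, 0.004 fully down; a spring, about 0.7 N to start and 3 N at the stop, it pushes itself back
- log_key_top (a point): centre of the top face of the blue key (22 mm along balance x, 36 mm along balance y), which stands 7 mm proud of the control deck at the balance's right front; the deck slopes down to the front by 10 degrees and the key travels square to it
- power_key (a joint): travel of the small grey power key in m: 0 released, 0.004 fully down; not to be pressed
- power_key_top (a point): centre of the top face of the grey key (16 x 16 mm), 80 mm to the left of the blue key
- white_dropper: white dropper bottle, 32 mm diameter, 95 mm tall, left of the balance; origin under its centre
- slim_vial: slim vial with red-topped cap, 23 mm diameter, 64 mm tall, on the table right of the balance; origin under its centre
- squat_jar: specimen jar with white cap, 47 mm diameter, 74 mm tall, on the table right of the balance; origin under its centre
- small_forceps: steel forceps, 106 mm long (along their y), 14 mm wide, 9 mm high, lying left of the balance; origin under the centre
There are look-alikes about, which are no part of the job. What is shaped like the vial but black or orange is not meant.

How it is judged:
By the outcome, as a careful person would: the job done as asked, in the order asked, and still so for the second after the job is handed in, with the robot touching nothing.
It also fails if it takes over 51 s, if anything falls off the work surface, if the arm or the gripper's body presses on something with over 40 N, if the wrist force passes 120 N, or if a joint passes its speed limit or range.

## Working session

There is one attempt and no reset: what is moved stays moved. The work goes in short steps, Python scripts to look and compute and a tool call to move; the robot and the scene stay as the last step left them, time stands still between calls to the robot, and variables do not carry over. Pictures are saved under pics/ and viewed, and the job is handed in when it is done.

Besides the shell and the picture viewer there is one more tool, called after "Call:" by a JSON object that holds its "method" and its "body", one argument or row to a line. apply_moves: Moves the arm, as the interface text tells. Its arguments: {"type":"object","properties":{"xyz":{"type":"array","items":{"type":"array","items":{"type":"number"}}},"twist":{"type":"array","items":{"type":"number"}},"claw":{"type":"array","items":{"type":"number"}}},"required":["xyz","twist","claw"]}

```bash
mkdir -p pics
cat > h.py <<'E'
import numpy as np, cv2, pickle
from station import r, imaging, job
def cap(n,tag):
    p=imaging.capture(n); cv2.imwrite(f'pics/{tag}.png',p['pixels'][:,:,::-1]); return p
def ray(p,uv):
    K=p['mtx'];V=p['view'];d=np.linalg.solve(K,[uv[0],uv[1],1.]);R=V[:3,:3]
    return -R.T@V[:3,3], R.T@d
def atz(p,uv,z):
    o,d=ray(p,uv); return o+d*(z-o[2])/d[2]
def proj(p,X):
    c=p['view'][:3,:3]@np.asarray(X,float)+p['view'][:3,3]; q=p['mtx']@c; return q[:2]/q[2]
E
python3 - <<'E'
from h import *
for n in ['scene','side']:
    p=cap(n,n+'0'); print(n,p['mtx'].tolist(),np.round(-p['view'][:3,:3].T@p['view'][:3,3],3), np.round(p['view'][:3,:3],2).tolist())
    for q in ['vial','pan','log_key','power_key','balance','slim_vial','squat_jar','white_dropper','small_forceps']:
        try:
            for d in imaging.regions_of(q,p)[:3]:
                ys,xs=np.nonzero(d['mask']); print(q,round(d['p'],2),np.round(d['centre'],1),xs.min(),xs.max(),ys.min(),ys.max())
        except Exception as e: print(q,e)
s=r.sense();print(s)
E
```

```text
scene [[422.80984851695007, 0.0, 316.9587433765436], [0.0, 422.80984851695007, 204.90841222557478], [0.0, 0.0, 1.0]] [1.072 0.103 0.556] [[-0.62, 0.78, 0.02], [0.45, 0.38, -0.81], [-0.64, -0.5, -0.59]]
vial 0.91 [303.2 191.2] 297 311 177 207
vial 0.87 [403.5 224.5] 398 412 209 238
vial 0.77 [326. 278.] 319 333 262 292
pan 0.86 [314.2 202. ] 290 329 190 213
log_key 0.56 [339.6 179.4] 333 347 176 183
balance 0.83 [326.4 215.4] 263 383 174 251
balance 0.43 [341.1 178.9] 333 348 176 184
slim_vial 0.72 [263.5 191. ] 258 268 179 206
squat_jar 0.7 [314.3 203.7] 290 329 190 213
squat_jar 0.64 [281.4 172.2] 278 297 154 190
white_dropper 0.95 [349.2 245.5] 340 358 222 266
side [[409.7237454680203, 0.0, 321.90954839709076], [0.0, 409.7237454680203, 199.6932317699636], [0.0, 0.0, 1.0]] [ 0.547 -1.051  0.528] [[1.0, -0.0, -0.02], [-0.02, -0.53, -0.85], [-0.01, 0.85, -0.53]]
vial 0.8 [327.  193.8] 323 334 182 211
vial 0.76 [282.9 186.9] 277 286 174 195
vial 0.68 [375.6 210.2] 370 381 196 222
pan 0.88 [316.  211.3] 303 337 200 220
log_key 0.65 [316.1 209.2] 302 338 199 221
power_key 0.69 [315.1 209
[... 353 characters left out ...]
  -6.84126651e+01, -1.48150752e+01]), 'joint_velocities': array([ 0.05530649, -0.07074868, -0.04765795, -0.02190747,  0.01208131,
       -0.09673792]), 'effort': array([-2.79735432e-04, -3.90474522e+01,  1.87626582e+01,  4.22438443e+00,
        1.55412359e-02, -1.69671398e-05]), 'tcp_pos': array([ 0.21537931, -0.58667988,  0.20166482]), 'ee_rot': array([[ 9.82558206e-07, -3.44615160e-01,  9.38744050e-01],
       [ 8.87220512e-06,  9.38744050e-01,  3.44615160e-01],
       [-1.00000000e+00,  7.99012532e-06,  3.97986705e-06]]), 'wrist_force': array([ 0.423371  , -0.26429475, -0.05028635]), 'moment': array([ 3.45403458e-02,  2.46378528e-02, -3.21876829e-05]), 'gripper_width': 1.0003244438203498}
```

View crops.

Run:
```python
import cv2,numpy as np
a=cv2.imread('pics/scene0.png')[140:300,240:440]; b=cv2.imread('pics/side0.png')[150:300,230:400]
cv2.imwrite('pics/a.png',cv2.resize(a,None,fx=4,fy=3.75,interpolation=cv2.INTER_CUBIC)); cv2.imwrite('pics/b.png',cv2.resize(b,None,fx=4,fy=4,interpolation=cv2.INTER_CUBIC))
```

```text
(no output)
```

View pics/a.png

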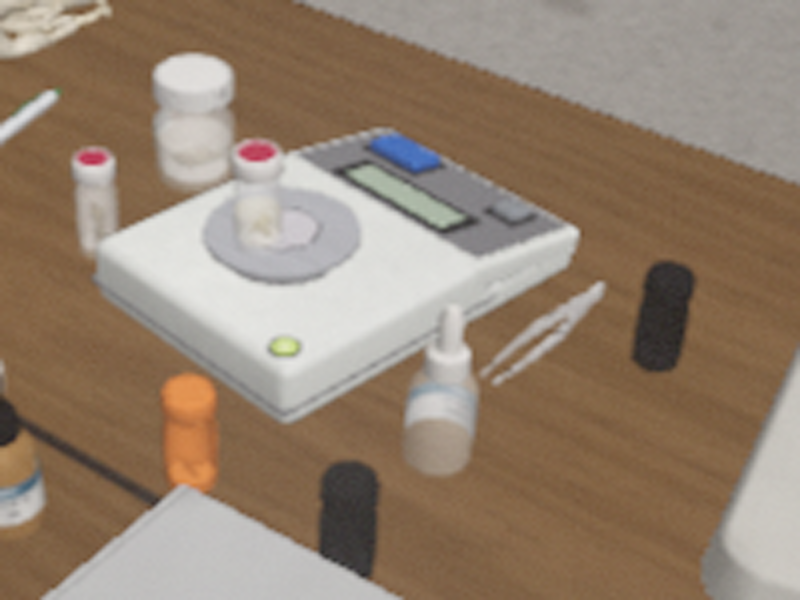

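View pics/b.png

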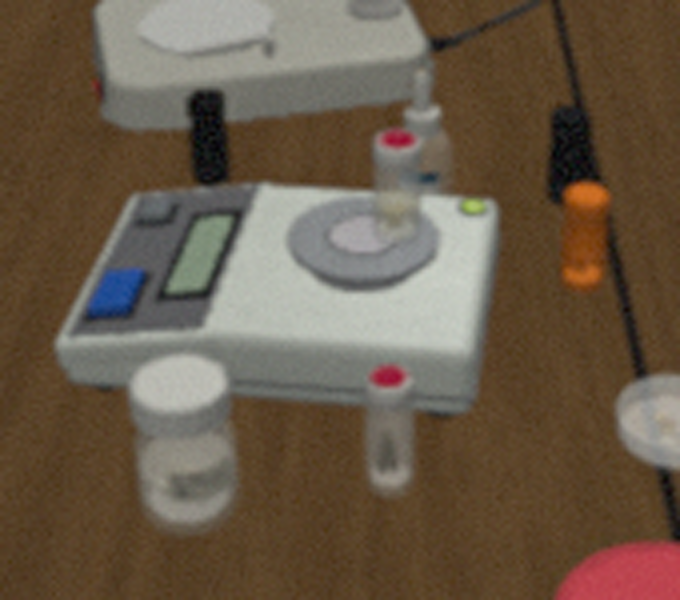

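View pics/scene0.png

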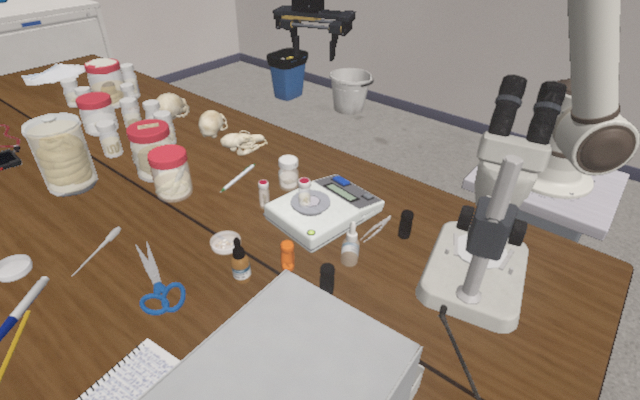

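Run:
```python
from h import *
for n in ['scene','side']:
    p=imaging.capture(n)
    d=imaging.regions_of('pan',p)[0]; ys,xs=np.nonzero(d['mask'])
    pts=np.array([[x,y] for x,y in zip(xs,ys)],np.int32); h=cv2.convexHull(pts)[:,0].astype(float)
    W=np.array([atz(p,q,0.0635)[:2] for q in h]).astype(np.float32)
    print(n,'pan',cv2.minEnclosingCircle(W))
    hsv=cv2.cvtColor(p['pixels'],cv2.COLOR_RGB2HSV)
    m=((hsv[...,0]>100)&(hsv[...,0]<125)&(hsv[...,1]>130)).astype(np.uint8)
    m[:, :280]= m[:, :280] if n=='side' else 0; m[300:]=0; m[:160]=0
    k,l,st,c=cv2.connectedComponentsWithStats(m)
    for i in range(1,k):
        if st[i,4]>15: print('blue',st[i],c[i],atz(p,c[i],0.045))
    m=(((hsv[...,0]>170)|(hsv[...,0]<3))&(hsv[...,1]>120)).astype(np.uint8)
    k,l,st,c=cv2.connectedComponentsWithStats(m)
    for i in range(1,k):
        if 4<st[i,4]<90: print('red',st[i],c[i],atz(p,c[i],0.1215),atz(p,c[i],0.064))
```

```text
scene pan ((0.537727952003479, -0.3292292654514313), 0.04239991307258606)
blue [333 177  16   8  75] [340.72 180.28] [ 0.41321877 -0.34476388  0.045     ]
red [  5 125   4  11  21] [  6.38095238 129.85714286] [ 0.82701705 -0.97334055  0.1215    ] [ 0.79462053 -1.11588669  0.064     ]
red [ 17 139   2   5  10] [ 17.5 141. ] [ 0.83355657 -0.89897621  0.1215    ] [ 0.8020263  -1.03167175  0.064     ]
red [  5 146   6   1   6] [  7.5 146. ] [ 0.85622847 -0.89101319  0.1215    ] [ 0.82770142 -1.02265391  0.064     ]
red [  0 167   3   4   9] [  1.         168.33333333] [ 0.90086956 -0.80438908  0.1215    ] [ 0.87825585 -0.92455521  0.064     ]
red [300 179   8   4  26] [303.76923077 180.30769231] [ 0.55708788 -0.33114481  0.1215    ] [ 0.48893541 -0.38862302  0.064     ]
red [260 181   6   3  16] [262.5   181.875] [ 0.61108514 -0.38673392  0.1215    ] [ 0.55008537 -0.4515757   0.064     ]
side pan ((0.5342073440551758, -0.3376674950122833), 0.04167735204100609)
blue [252 217  14  12 116] [258.79310345 222.93965517] [ 0.40803675 -0.35785158  0.045     ]
blue [457 236  39  22 328] [476.05487805 247.27439024] [ 0.82559702 -0.44847857  0.045     ]
blue [606 283  15  13  95] [613.89473684 288.54736842] [ 1.01329191 -0.56054831  0.045     ]
red [326 183   7   4  22] [329.         184.36363636] [ 0.55393869 -0.33654897  0.1215    ] [ 0.5548531  -0.23543233  0.064     ]
red [323 242   8   5  28] [326.60714286 243.60714286] [ 0.54722849 -0.52873994  0.1215    ] [ 0.5471934  -0.45481842  0.064     ]
```

Run:
```python
from h import *
p=cap('wrist','w0'); print(p['mtx'].tolist(),p['view'].tolist(), r.sense()['time_s'])
a=cv2.imread('pics/scene0.png')[0:70,260:370]
cv2.imwrite('pics/g.png',cv2.resize(a,None,fx=6,fy=6,interpolation=cv2.INTER_CUBIC))
```

```text
[[309.70691628693146, 0.0, 322.4352250996663], [0.0, 309.70691628693146, 198.22783847372398], [0.0, 0.0, 1.0]] [[-0.3434194822850042, 0.9391818600576439, -0.0007020867206461376, 0.6241748363640817], [0.8988847730687772, 0.3289009668706905, 0.28953465895574154, -0.036973083570753885], [0.2721566165504566, 0.09880074761958338, -0.9571672729139974, 0.39012487779432986], [0.0, 0.0, 0.0, 1.0]] 1.25
```

View pics/g.png

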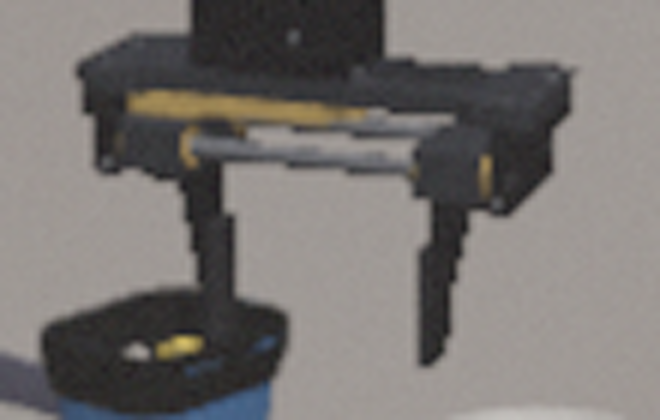

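View pics/w0.png

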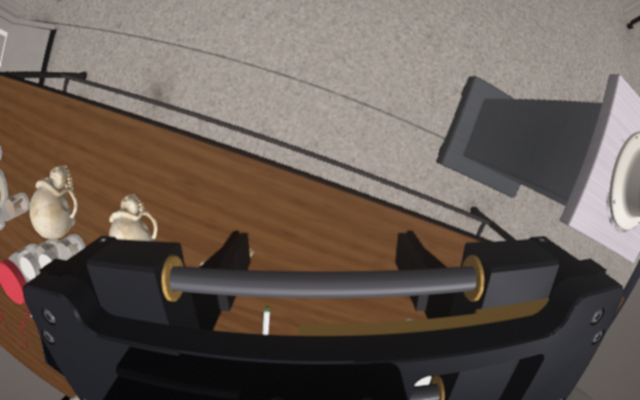

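Call:
{"method": "apply_moves", "body": {
  "xyz": [
    [0,0.01,0.042],
    [0,0.01,0.042],
    [0,0.01,0.042],
    [0,0.01,0.042],
    [0,0.01,0.042],
    [0,0.01,0.042],
    [0,0.01,0.042],
    [0,0.01,0.042],
    [0,0.01,0.042],
    [0,0.01,0.042],
    [0,0.006,0.03],
    [0,0,0]
  ],
  "twist": [0,0,0,0,0,0,0,0,0,0,0,0],
  "claw": [0,0,0,0,0,0,0,0,0,0,0,0]
}}

```text
time_s: 2.45
tcp_pos: [0.6164, -0.324, 0.2011]
ee_rot: [[0.001, -0.341, 0.94], [-0.002, 0.94, 0.341], [-1.0, -0.002, 0.001]]
wrist_force: [0.3, -0.3, -0.1]
gripper_width: 0.031
```

Call:
{"method": "apply_moves", "body": {
  "xyz": [
    [0,0,0],
    [0,0,0],
    [0,0,0],
    [0,0,0]
  ],
  "twist": [6.7,6.7,6.7,0],
  "claw": [0,0,0,0]
}}

```text
time_s: 2.85
tcp_pos: [0.616, -0.3236, 0.2]
ee_rot: [[-0.001, 0.014, 1.0], [-0.002, 1.0, -0.014], [-1.0, -0.002, -0.001]]
wrist_force: [0.2, 0.1, -0.2]
gripper_width: 0.006
```

```bash
cat >> h.py <<'E'
def wray(p,uv):
    K=p['mtx'];V=p['view'];a=(np.array(uv)-[K[0,2],K[1,2]])/K[0,0];th=np.hypot(*a)
    d=np.array([*(a/max(th,1e-9)*np.sin(th)),np.cos(th)]);R=V[:3,:3]
    return -R.T@V[:3,3], R.T@d
def watz(p,uv,z):
    o,d=wray(p,uv); return o+d*(z-o[2])/d[2]
def wproj(p,X):
    c=p['view'][:3,:3]@np.asarray(X,float)+p['view'][:3,3]; rr=np.hypot(c[0],c[1]); th=np.arctan2(rr,c[2])
    return c[:2]/rr*th*p['mtx'][0,0]+p['mtx'][:2,2]
E
python3 - <<'E'
from h import *
p=cap('wrist','w1'); s=r.sense(); print(s['tcp_pos'],s['ee_rot'].round(3).tolist(),s['time_s'],s['gripper_width'])
E
```

```text
[ 0.61597733 -0.3236472   0.20003685] [[-0.001, 0.013, 1.0], [-0.002, 1.0, -0.013], [-1.0, -0.002, -0.001]] 2.9 0.003924112708127323
```

View pics/w1.png

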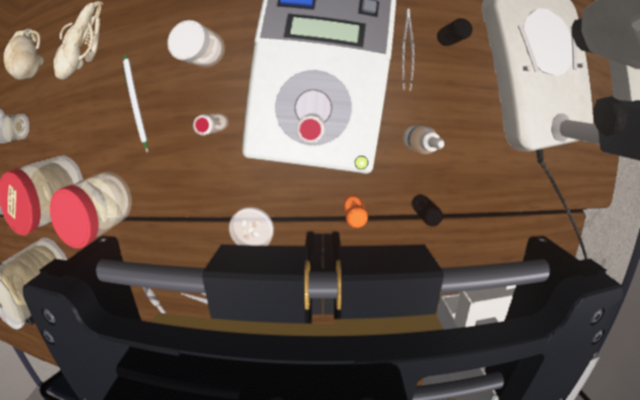

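```bash
cat >> h.py <<'E'
def meas(p,pic=None,guess=(0.536,-0.333)):
    """fit pan circle (grey edges) by fisheye-rectified top view at pan height; returns"""
    hsv=cv2.cvtColor(p['pixels'],cv2.COLOR_RGB2HSV)
    u0=wproj(p,[*guess,0.1])
    m=(((hsv[...,0]>168)|(hsv[...,0]<4))&(hsv[...,1]>130)&(hsv[...,2]>90)).astype(np.uint8)
    k,l,st,c=cv2.connectedComponentsWithStats(m); out=[]
    for i in range(1,k):
        if st[i,4]>30 and np.hypot(*(c[i]-u0))<90:
            out.append(('red',st[i,4],c[i].round(1),watz(p,c[i],0.1215)[:2].round(4)))
    return out
def topview(p,z=0.0635,c=(0.536,-0.333),half=0.06,n=600):
    # image: up = -x (front), right = +y  (as wrist cam)
    g=np.linspace(-half,half,n); Y,X=np.meshgrid(g+c[1],g+c[0])
    P=np.stack([X,Y,np.full_like(X,z)],-1)@p['view'][:3,:3].T+p['view'][:3,3]
    rr=np.hypot(P[...,0],P[...,1]);th=np.arctan2(rr,P[...,2])/rr*p['mtx'][0,0]
    return cv2.remap(p['pixels'],(P[...,0]*th+p['mtx'][0,2]).astype(np.float32),(P[...,1]*th+p['mtx'][1,2]).astype(np.float32),cv2.INTER_CUBIC)
E
python3 - <<'E'
from h import *
p=imaging.capture('wrist'); print(meas(p))
for q in ['vial','pan','log_key','power_key','balance']:
    for d in imaging.regions_of(q,p)[:2]:
        ys,xs=np.nonzero(d['mask']); print(q,round(d['p'],2),np.round(d['centre'],1),xs.min(),xs.max(),ys.min(),ys.max(), watz(p,d['centre'],0.0635).round(4))
        if q=='pan':
            h=cv2.convexHull(np.argwhere(d['mask'])[:,::-1].astype(np.int32))[:,0].astype(float)
            print(cv2.minEnclosingCircle(np.array([watz(p,u,.0635)[:2] for u in h],np.float32)))
t=topview(p)
for a in range(0,600,100): t[a,::4]=t[::4,a]=(0,255,0)
cv2.imwrite('pics/t1.png',t[:,:,::-1])
t=topview(p,0.047,(0.43,-0.333),0.08)
for a in range(0,600,75): t[a,::4]=t[::4,a]=(0,255,0)
cv2.imwrite('pics/t2.png',t[:,:,::-1])
E
```

```text
[('red', np.int32(298), array([310.1, 129. ]), array([ 0.5553, -0.332 ]))]
vial 0.96 [312.1 128.4] 296 323 113 142 [ 0.5587 -0.3324  0.0635]
vial 0.91 [425.2 210.9] 411 442 194 226 [ 0.6502 -0.2066  0.0635]
pan 0.96 [315.1 103.4] 275 352 69 144 [ 0.533  -0.3289  0.0635]
((0.5369049310684204, -0.3315722644329071), 0.040432896465063095)
log_key 0.56 [299.8   1.7] 281 312 0 6 [ 0.423  -0.3431  0.0635]
log_key 0.39 [196.7  44.3] 169 224 20 66 [ 0.46   -0.4549  0.0635]
power_key 0.64 [369.    4.9] 362 375 0 12 [ 0.4266 -0.2721  0.0635]
balance 0.74 [325.   66.7] 242 395 0 172 [ 0.495  -0.3183  0.0635]
balance 0.44 [315.9 102.9] 275 351 69 145 [ 0.5325 -0.3281  0.0635]
```

View pics/t1.png

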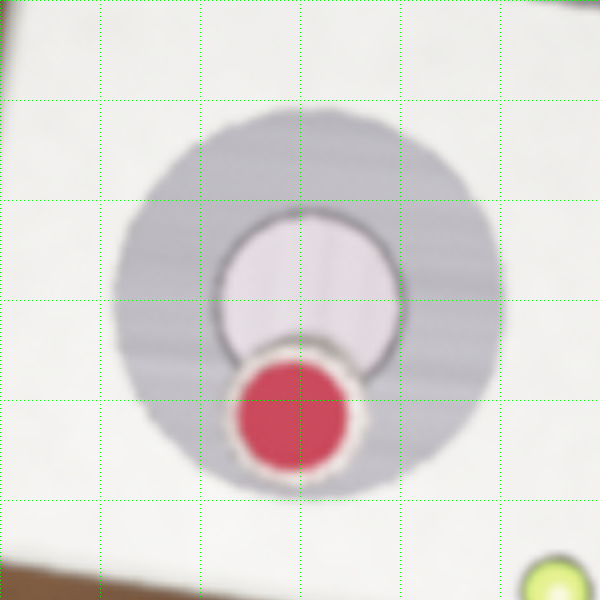

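View pics/t2.png

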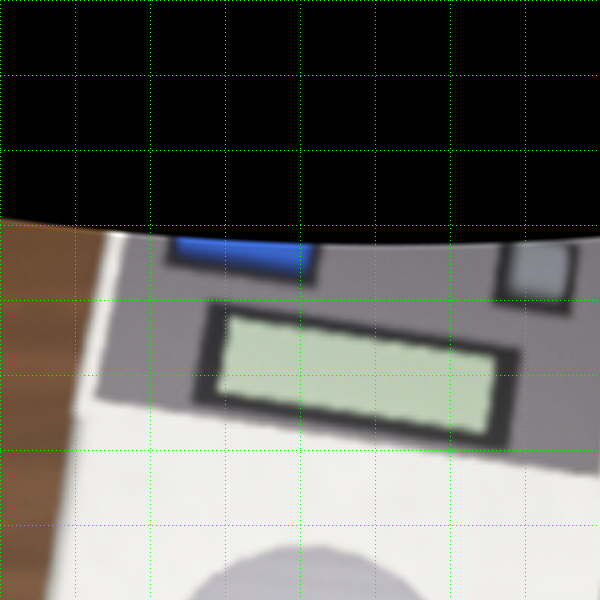

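Call:
{"method": "apply_moves", "body": {
  "xyz": [
    [0,-0.004,-0.01],
    [0.02,0,0],
    [0.025,0,0],
    [0.025,0,0],
    [0.02,0,0],
    [0.015,0,0],
    [0.008,0,0],
    [0,0,0]
  ],
  "twist": [0,0,0,0,0,0,0,0],
  "claw": [0,0,0,0,0,0,0,0]
}}

```text
time_s: 4.0
tcp_pos: [0.6023, -0.3303, 0.0861]
ee_rot: [[0.002, 0.012, 1.0], [-0.003, 1.0, -0.012], [-1.0, -0.003, 0.003]]
wrist_force: [-0.3, -0.8, -0.4]
gripper_width: 0.009
```

Run:
```python
from h import *
p=cap('wrist','w2'); cap('side','s2'); s=r.sense(); print(s['tcp_pos'],s['ee_rot'].round(3).tolist(),s['time_s'],s['gripper_width']); print(meas(p))
t=topview(p)
for a in range(0,600,100): t[a,::4]=t[::4,a]=(0,255,0)
b=cv2.imread('pics/side0.png')
b=cv2.imread('pics/s2.png')[150:300,260:410]
cv2.imwrite('pics/c2.png',np.hstack([t[:,:,::-1][::2,::2],cv2.resize(b,(300,300),interpolation=cv2.INTER_CUBIC)]))
```

```text
[ 0.60341802 -0.33058701  0.08778211] [[0.005, 0.011, 1.0], [-0.005, 1.0, -0.011], [-1.0, -0.005, 0.005]] 4.1 0.010080641005782192
[('red', np.int32(979), array([314.8, 172.7]), array([ 0.5549, -0.3319]))]
```

View pics/c2.png

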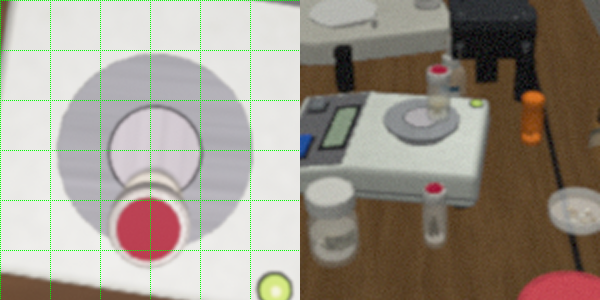

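View pics/w2.png

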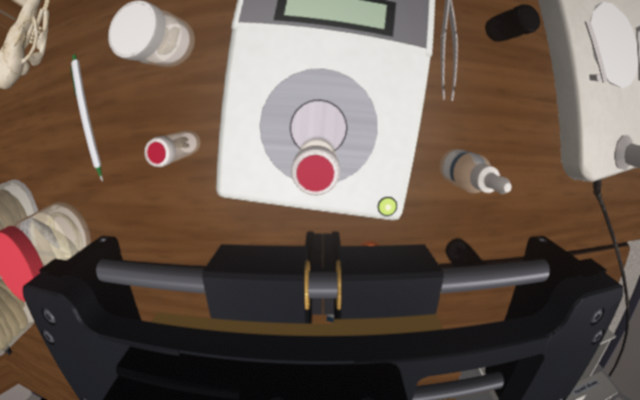

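Run:
```python
from h import *
for i in range(3):
    p=cap('scene','s3'); s=r.sense(); print(s['tcp_pos'],s['ee_rot'][:,0].round(4),s['joint_velocities'].round(2),s['wrist_force'].round(2),s['joints'].round(2))
b=cv2.imread('pics/s3.png')[60:310,200:500]
cv2.imwrite('pics/s3c.png',cv2.resize(b,None,fx=2.5,fy=2.4))
```

```text
[ 0.60388295 -0.33064432  0.08833319] [ 0.0064 -0.0049 -1.    ] [ 0.1  -0.4   0.6   0.02  0.26 -0.04] [ 0.49 -0.88  0.12] [-15.2   32.88   1.47   0.21 -58.16 -75.56]
[ 0.60408465 -0.33063309  0.08857865] [ 0.007 -0.005 -1.   ] [ 0.04 -0.04  0.08 -0.16  0.11 -0.01] [-0.07 -0.39 -0.21] [-15.19  32.87   1.49   0.2  -58.16 -75.57]
[ 0.60411202 -0.33057791  0.08860852] [ 0.0071 -0.005  -1.    ] [ 0.04  0.05 -0.16 -0.11  0.06 -0.07] [ 0.2  -0.36  0.17] [-15.19  32.86   1.49   0.2  -58.16 -75.57]
```

View pics/s3c.png

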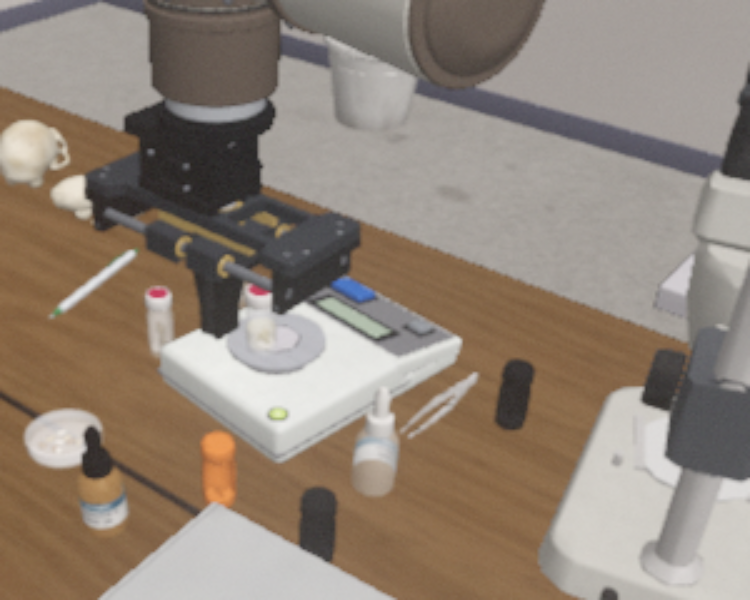

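Call:
{"method": "apply_moves", "body": {
  "xyz": [
    [0.003,0.001,-0.005],
    [0.003,0.001,-0.005],
    [0.001,0,0]
  ],
  "twist": [0,0,0],
  "claw": [0,0,0]
}}

```text
time_s: 4.55
tcp_pos: [0.5942, -0.3285, 0.0829]
ee_rot: [[0.01, 0.011, 1.0], [-0.006, 1.0, -0.011], [-1.0, -0.006, 0.01]]
wrist_force: [-0.8, -0.0, 0.2]
gripper_width: 0.0
```

```bash
cat > st.py <<'E'
from h import *
import sys
def st(tag):
    p=cap('wrist',tag); s=r.sense(); print(s['tcp_pos'].round(4),s['ee_rot'].round(3).tolist(),s['time_s'],s['wrist_force'].round(2)); print(meas(p)); return p
if __name__=='__main__': st(sys.argv[1])
E
python3 st.py w3
```

```text
[ 0.5945 -0.3286  0.0829] [[0.01, 0.011, 1.0], [-0.006, 1.0, -0.011], [-1.0, -0.006, 0.01]] 4.6 [-0.02  0.19  0.  ]
[('red', np.int32(979), array([311.2, 191. ]), array([ 0.5549, -0.3318]))]
```

Call:
{"method": "apply_moves", "body": {
  "xyz": [
    [0,0,-0.004],
    [0,0,-0.004],
    [0,0,-0.003],
    [0,0,-0.002],
    [0,0,-0.002],
    [0,0,-0.001]
  ],
  "twist": [0,0,0,0,0,0],
  "claw": [0,0,0,0,0,0]
}}

```text
time_s: 5.2
tcp_pos: [0.5773, -0.3285, 0.083]
ee_rot: [[0.011, 0.011, 1.0], [-0.006, 1.0, -0.011], [-1.0, -0.006, 0.011]]
wrist_force: [0.4, -0.2, -0.4]
gripper_width: 0.003
```

```bash
python3 st.py w4
```

```text
[ 0.5772 -0.3285  0.083 ] [[0.011, 0.011, 1.0], [-0.006, 1.0, -0.011], [-1.0, -0.006, 0.011]] 5.25 [ 0.11 -0.03 -0.29]
[('red', np.int32(895), array([311.8, 221.8]), array([ 0.5539, -0.3319]))]
```

View pics/w4.png

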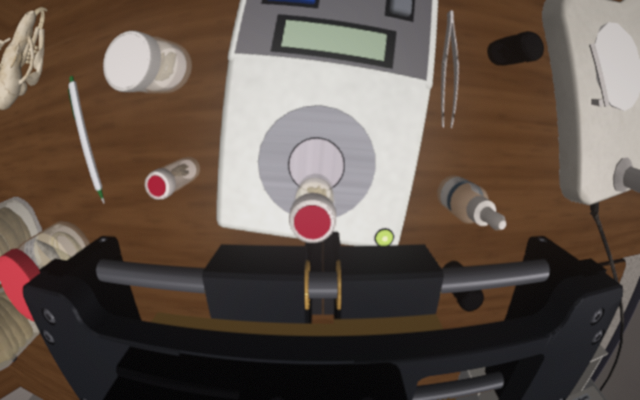

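Call:
{"method": "apply_moves", "body": {
  "xyz": [
    [0,0,-0.0015],
    [0,0,-0.0015],
    [0,0,-0.0015],
    [0,0,-0.0015]
  ],
  "twist": [0,0,0,0],
  "claw": [0,0,0,0]
}}

```text
time_s: 5.65
tcp_pos: [0.5714, -0.3285, 0.0831]
ee_rot: [[0.012, 0.011, 1.0], [-0.007, 1.0, -0.011], [-1.0, -0.007, 0.012]]
wrist_force: [-1.3, -1.3, 0.0]
gripper_width: 0.005
```

Run:
```python
from st import *
p=st('w5'); t=topview(p)
for a in range(0,600,100): t[a,::4]=t[::4,a]=(0,255,0)
cap('side','s5');b=cv2.imread('pics/s5.png')[160:270,280:390]
cv2.imwrite('pics/c5.png',np.hstack([t[:,:,::-1][::2,::2],cv2.resize(b,(400,400),interpolation=cv2.INTER_CUBIC)[:300]]))
```

```text
[ 0.5711 -0.3285  0.0831] [[0.011, 0.011, 1.0], [-0.007, 1.0, -0.011], [-1.0, -0.006, 0.011]] 5.7 [-0.63 -0.81 -0.33]
[('red', np.int32(961), array([312.7, 219.5]), array([ 0.5468, -0.3314]))]
```

View pics/c5.png

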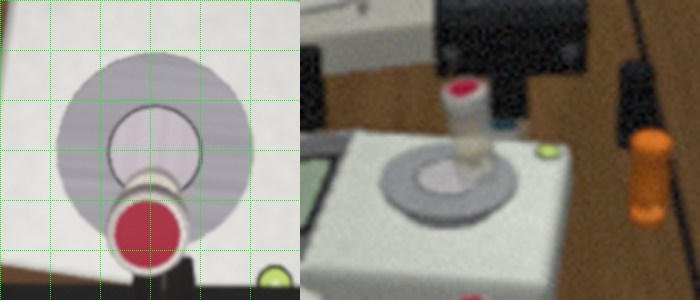

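Call:
{"method": "apply_moves", "body": {
  "xyz": [
    [0,0,0.001],
    [0,0,0.001],
    [0,0,0.0015],
    [0,0,0.0015],
    [0,0,0.002],
    [0,0,0.002],
    [0,0,0.003],
    [0,0,0.004]
  ],
  "twist": [0,0,0,0,0,0,0,0],
  "claw": [0,0,0,0,0,0,0,0]
}}

```text
time_s: 6.55
tcp_pos: [0.5883, -0.3286, 0.0831]
ee_rot: [[0.011, 0.011, 1.0], [-0.006, 1.0, -0.011], [-1.0, -0.006, 0.011]]
wrist_force: [0.2, 0.5, 0.4]
gripper_width: 0.008
```

Run:
```python
from st import *
p=st('w6'); t=topview(p)
for a in range(0,600,100): t[a,::4]=t[::4,a]=(0,255,0)
cap('side','s6');b=cv2.imread('pics/s6.png')[160:270,280:390]
cv2.imwrite('pics/c6.png',np.hstack([t[:,:,::-1][::2,::2],cv2.resize(b,(400,400),interpolation=cv2.INTER_CUBIC)[:300]]))
b=cv2.imread('pics/s3.png')[120:240,240:360]
```

```text
[ 0.589  -0.3287  0.083 ] [[0.012, 0.01, 1.0], [-0.007, 1.0, -0.01], [-1.0, -0.007, 0.012]] 6.6 [ 0.54 -0.11 -0.2 ]
[('red', np.int32(945), array([311.7, 202.6]), array([ 0.5548, -0.3319]))]
```

View pics/c6.png

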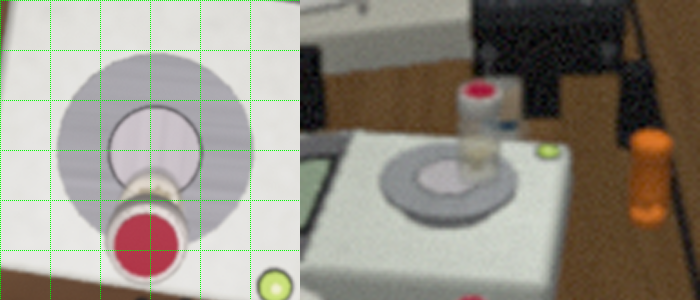

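Call:
{"method": "apply_moves", "body": {
  "xyz": [
    [-0.015,0,0.002],
    [-0.03,0,0.002],
    [-0.035,0,0],
    [0,0,0],
    [0,0,0]
  ],
  "twist": [0,0,-3.6,-7,-7],
  "claw": [0,0,0,0.5,1]
}}

```text
time_s: 7.15
tcp_pos: [0.5912, -0.3278, 0.1645]
ee_rot: [[0.007, -0.302, 0.953], [-0.005, 0.953, 0.302], [-1.0, -0.007, 0.006]]
wrist_force: [0.8, 0.2, -0.1]
gripper_width: 0.113
```

Call:
{"method": "apply_moves", "body": {
  "xyz": [
    [0,0,0],
    [0,0,0],
    [0,0,0],
    [0,0,0],
    [0,0,0],
    [0,0,0],
    [0,0,0],
    [0,0,0],
    [0,0,0],
    [0,0,0]
  ],
  "twist": [-7,-7,-7,-7,-7,-7,-7,-7,-7,-7],
  "claw": [1,1,1,1,1,1,1,1,1,1]
}}

```text
time_s: 8.15
tcp_pos: [0.5909, -0.3275, 0.1657]
ee_rot: [[0.008, -1.0, -0.01], [-0.005, -0.01, 1.0], [-1.0, -0.008, -0.005]]
wrist_force: [0.9, 0.0, 0.2]
gripper_width: 0.969
```

Run:
```python
from st import *
p=st('w7'); print(r.sense()['gripper_width'],r.sense()['joints'].round(1))
```

```text
[ 0.5909 -0.3275  0.1657] [[0.009, -1.0, -0.014], [-0.005, -0.014, 1.0], [-1.0, -0.008, -0.005]] 8.2 [-1.   -0.07 -0.47]
[('red', np.int32(342), array([369.6, 204.9]), array([ 0.5557, -0.3324]))]
0.9860478540123986 [-15.2  28.    4.8   0.2 -66.2  16. ]
```

View pics/w7.png

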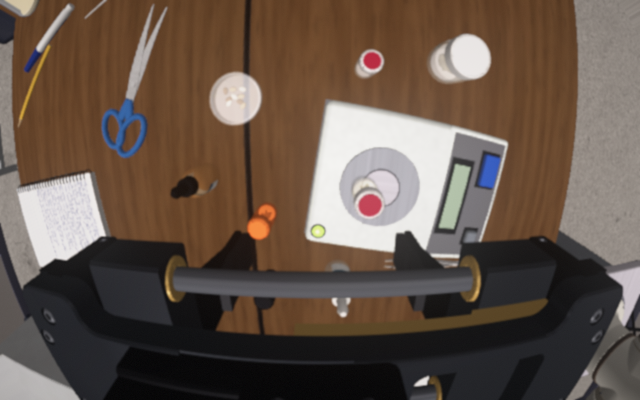

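Run:
```python
from st import *
p=imaging.capture('wrist')
for q in ['pan','log_key','power_key']:
    for d in imaging.regions_of(q,p)[:2]:
        print(q,round(d['p'],2),np.round(d['centre'],1), watz(p,d['centre'],0.0635 if q=='pan' else 0.045).round(4))
t=topview(p)
for a in range(0,600,100): t[a,::4]=t[::4,a]=(0,255,0)
t2=topview(p,0.045,(0.43,-0.333),0.08)
for a in range(0,600,75): t2[a,::4]=t2[::4,a]=(0,255,0)
cv2.imwrite('pics/t7.png',cv2.resize(np.hstack([t,t2])[:,:,::-1],(800,400)))
```

```text
log_key 0.76 [490.8 170.4] [ 0.4077 -0.3495  0.045 ]
log_key 0.65 [459.6  59.2] [ 0.4545 -0.4651  0.045 ]
```

View pics/t7.png

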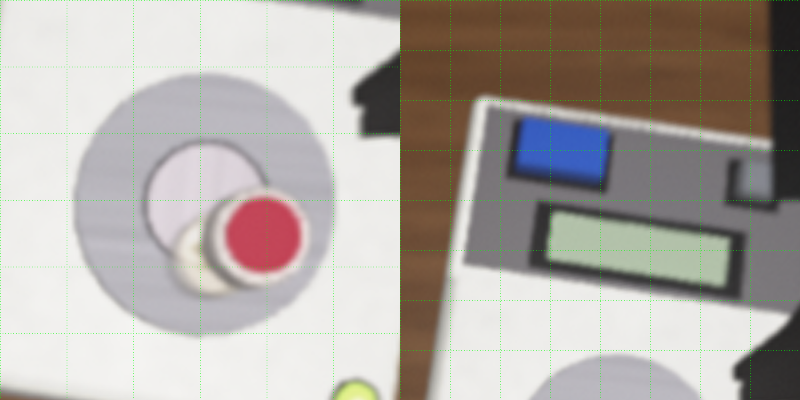

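Call:
{"method": "apply_moves", "body": {
  "xyz": [
    [0,0.025,-0.002],
    [0,0.025,-0.0015],
    [0,0.002,0],
    [0.02,0,0],
    [0.025,0,0],
    [0.02,0,0],
    [0.01,0,0],
    [0.005,0,0],
    [0,0,0]
  ],
  "twist": [3.8,0,0,0,0,0,0,0,0],
  "claw": [1,1,1,1,1,1,1,1,1]
}}

```text
time_s: 9.3
tcp_pos: [0.5425, -0.331, 0.0849]
ee_rot: [[0.015, -0.997, 0.077], [-0.008, 0.077, 0.997], [-1.0, -0.016, -0.007]]
wrist_force: [-0.5, 1.1, -0.0]
gripper_width: 0.998
```

Run:
```python
from st import *
p=st('w8');cap('side','s8');b=cv2.imread('pics/s8.png')[140:260,260:400]
w=cv2.imread('pics/w8.png')[100:340,180:500]
cv2.imwrite('pics/c8.png',np.hstack([cv2.resize(w,(450,400)),cv2.resize(b,(350,400),interpolation=cv2.INTER_CUBIC)]))
```

```text
[ 0.5429 -0.3311  0.0855] [[0.017, -0.997, 0.077], [-0.009, 0.076, 0.997], [-1.0, -0.017, -0.008]] 9.35 [ 0.85 -0.27  0.45]
[('red', np.int32(749), array([298.6, 257.4]), array([ 0.5552, -0.3326]))]
```

View pics/c8.png

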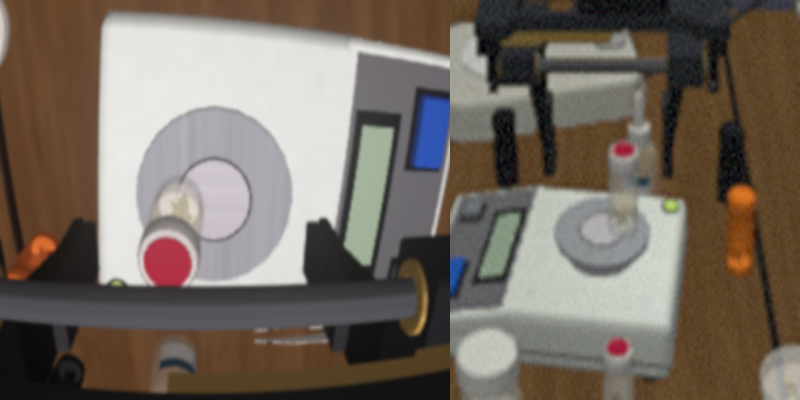

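Run:
```python
from st import *
p=cap('side','s9'); s=r.sense();T=s['tcp_pos'];R=s['ee_rot']; print(T)
im=p['pixels'].copy()
for sg in (-1,1):
  for L in (0.014,-0.03):
   X=T+R@np.array([L,sg*0.0435,0]); u=proj(p,X); print(X.round(4),u.round(1))
   cv2.circle(im,tuple(int(a) for a in u.round()),1,(0,255,0),-1)
u=proj(p,[.537,-.3313,.0635]);cv2.circle(im,tuple(int(a) for a in u.round()),1,(255,0,0),-1)
b=im[130:270,250:410];cv2.imwrite('pics/s9c.png',cv2.resize(b,(800,700)[:2] and (686,600),interpolation=cv2.INTER_NEAREST)[:,:,::-1])
```

```text
[ 0.5431268  -0.33129125  0.08636539]
[ 0.5867 -0.3347  0.0732] [345.1 204. ]
[ 0.586  -0.3343  0.1172] [344.9 185.4]
[ 0.5    -0.3281  0.0716] [303.4 203.6]
[ 0.4992 -0.3277  0.1156] [302.  185.2]
```

View pics/s9c.png

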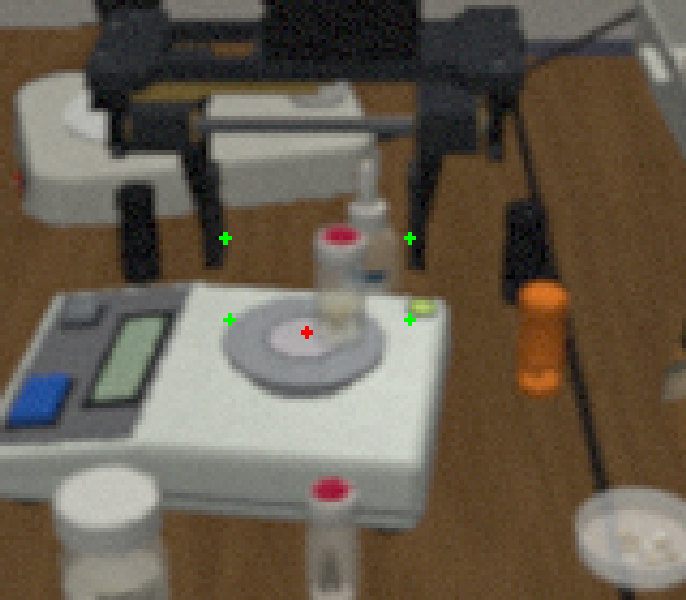

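Run:
```python
from st import *
p=cap('scene','s10'); s=r.sense();T=s['tcp_pos'];R=s['ee_rot']; print(T,s['time_s'])
im=p['pixels'].copy()
for sg in (-1,1):
  for L in (0.014,-0.014,-0.05):
   X=T+R@np.array([L,sg*0.0435,0]); u=proj(p,X); print(X.round(4),u.round(1))
   cv2.circle(im,tuple(int(a) for a in u.round()),1,(0,255,0),-1)
u=proj(p,[.537,-.3313,.0635]);cv2.circle(im,tuple(int(a) for a in u.round()),1,(255,0,0),-1)
b=im[110:250,240:400];cv2.imwrite('pics/s10c.png',cv2.resize(b,(686,600),interpolation=cv2.INTER_NEAREST)[:,:,::-1])
```

```text
[ 0.54309716 -0.33127397  0.08648182] 9.5
[ 0.5867 -0.3347  0.0733] [292.4 207.2]
[ 0.5862 -0.3345  0.1013] [292.4 195.2]
[ 0.5856 -0.3341  0.1373] [292.5 178.9]
[ 0.5    -0.3281  0.0717] [323.  189.8]
[ 0.4995 -0.3278  0.0997] [323.6 178.1]
[ 0.4988 -0.3275  0.1357] [324.4 162.5]
```

View pics/s10c.png

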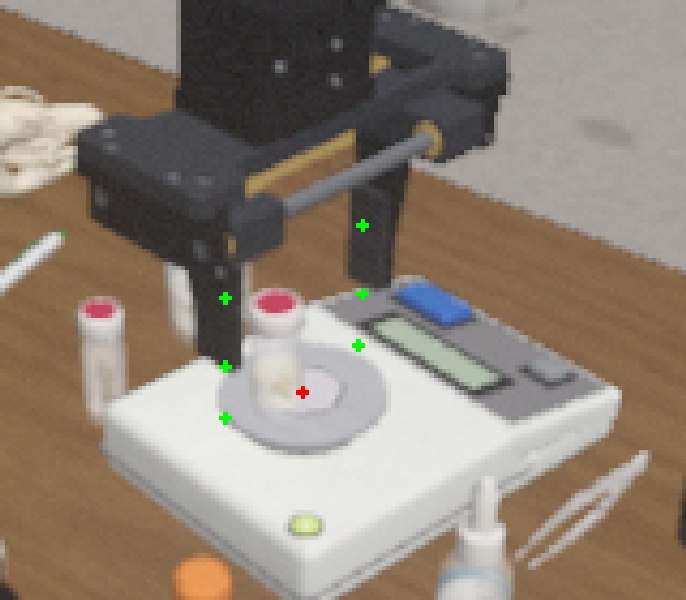

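Call:
{"method": "apply_moves", "body": {
  "xyz": [
    [0,0.004,0],
    [0.004,0.004,0],
    [0.005,0,0],
    [0.004,0,0],
    [0,0,0]
  ],
  "twist": [0,0,0,0,0],
  "claw": [1,1,1,1,1]
}}

```text
time_s: 10.0
tcp_pos: [0.5353, -0.3311, 0.0744]
ee_rot: [[0.022, -0.997, 0.077], [-0.011, 0.077, 0.997], [-1.0, -0.022, -0.009]]
wrist_force: [0.6, -0.8, -0.5]
gripper_width: 1.002
```

```bash
cat > sv.py <<'E'
from st import *
def sv(tag):
    s=r.sense();T=s['tcp_pos'];R=s['ee_rot']; out=[]
    for n,w in (('side',(130,270,250,410)),('scene',(110,250,240,400))):
        p=imaging.capture(n);im=p['pixels'].copy()
        for sg in (-1,1):
            u=proj(p,T+R@np.array([-0.014,sg*0.0435*s['gripper_width'],0]));cv2.circle(im,tuple(int(a) for a in u.round()),0,(0,255,0),-1)
        b=im[w[0]:w[1],w[2]:w[3]];out.append(cv2.resize(b,(400,350),interpolation=cv2.INTER_CUBIC))
    cv2.imwrite(f'pics/{tag}.png',np.hstack(out)[:,:,::-1])
if __name__=='__main__': st('w'+sys.argv[1]); sv('v'+sys.argv[1])
E
python3 sv.py 11
```

```text
[ 0.5355 -0.3312  0.0747] [[0.022, -0.997, 0.077], [-0.011, 0.076, 0.997], [-1.0, -0.023, -0.009]] 10.05 [-0.34 -0.33 -0.16]
[('red', np.int32(545), array([282., 263.]), array([ 0.555 , -0.3351]))]
```

View pics/v11.png

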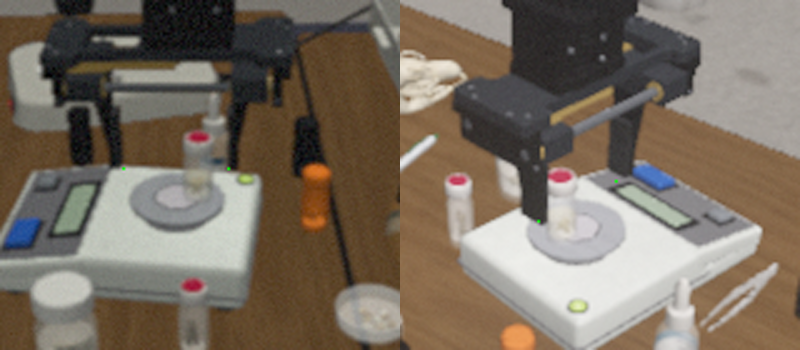

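Call:
{"method": "apply_moves", "body": {
  "xyz": [
    [0.008,0,0],
    [0.007,0,0],
    [0.003,0,0]
  ],
  "twist": [0,0,0],
  "claw": [1,1,1]
}}

```text
time_s: 10.45
tcp_pos: [0.537, -0.3317, 0.0564]
ee_rot: [[0.024, -0.997, 0.076], [-0.012, 0.076, 0.997], [-1.0, -0.025, -0.01]]
wrist_force: [-0.0, -0.0, -0.0]
gripper_width: 0.999
```

```bash
python3 sv.py 12
```

```text
[ 0.5367 -0.3315  0.0559] [[0.023, -0.997, 0.076], [-0.011, 0.076, 0.997], [-1.0, -0.024, -0.009]] 10.5 [-0.02 -0.48 -1.37]
[('red', np.int32(111), array([281.6, 299.5]), array([ 0.5555, -0.3257]))]
```

View pics/v12.png

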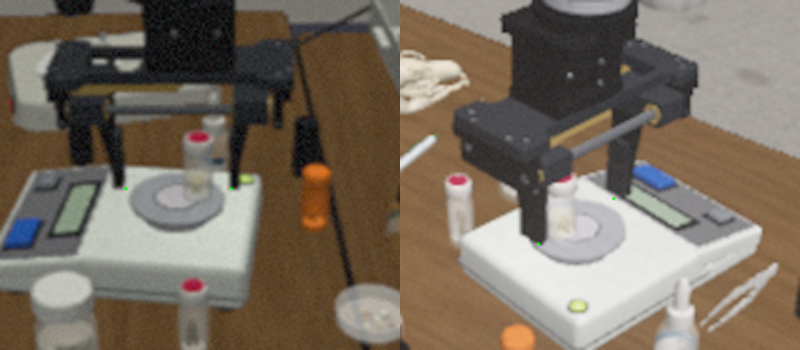

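View pics/w12.png

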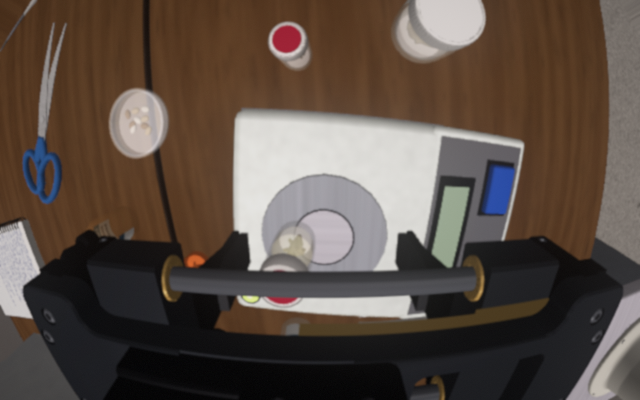

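Call:
{"method": "apply_moves", "body": {
  "xyz": [
    [0.0015,0.004,0],
    [0,0.003,0],
    [0,0.002,0],
    [0,0.0015,0],
    [0,0.0015,0],
    [0,0.0015,0],
    [0,0.0015,0]
  ],
  "twist": [0,0,0,0,0,0,0],
  "claw": [1,1,1,1,1,1,1]
}}

```text
time_s: 11.3
tcp_pos: [0.5218, -0.3309, 0.0561]
ee_rot: [[0.027, -0.997, 0.076], [-0.013, 0.076, 0.997], [-1.0, -0.028, -0.011]]
wrist_force: [0.4, -0.4, -0.5]
gripper_width: 1.0
```

```bash
python3 sv.py 13
```

```text
[ 0.5216 -0.3309  0.0561] [[0.027, -0.997, 0.076], [-0.013, 0.076, 0.997], [-1.0, -0.028, -0.011]] 11.35 [-0.49 -0.55  1.17]
[('red', np.int32(142), array([256. , 298.9]), array([ 0.5524, -0.3256]))]
```

View pics/v13.png

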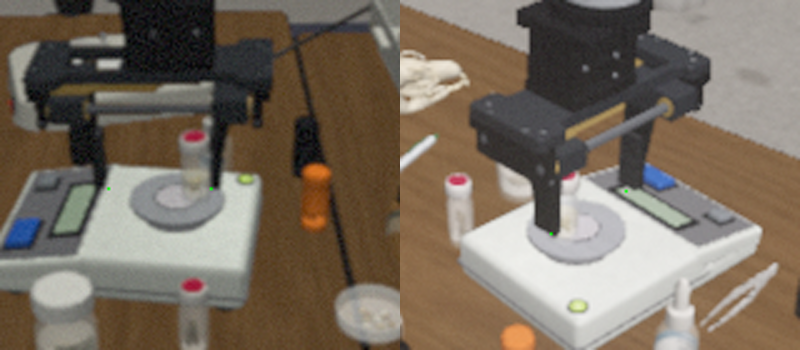

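View pics/w13.png

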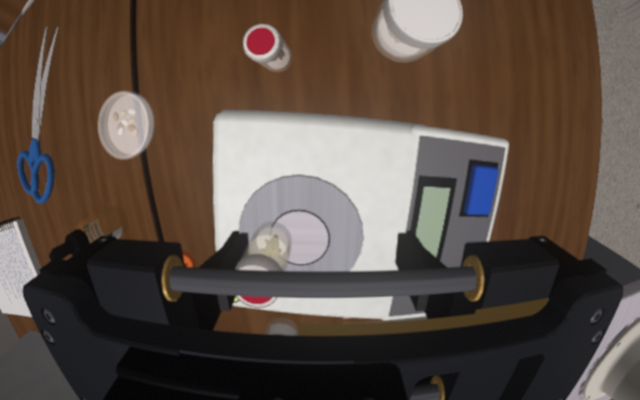

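```bash
cat >> sv.py <<'E'
def vt(tag):
    out=[]
    for n,w in (('side',(170,230,290,350)),('scene',(165,225,275,335))):
        p=imaging.capture(n);b=p['pixels'][w[0]:w[1],w[2]:w[3]];out.append(cv2.resize(b,(400,400),interpolation=cv2.INTER_CUBIC))
    cv2.imwrite(f'pics/{tag}.png',np.hstack(out)[:,:,::-1])
E
python3 -c "
from sv import *
vt('x13')"
```

```text
(no output)
```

View pics/x13.png

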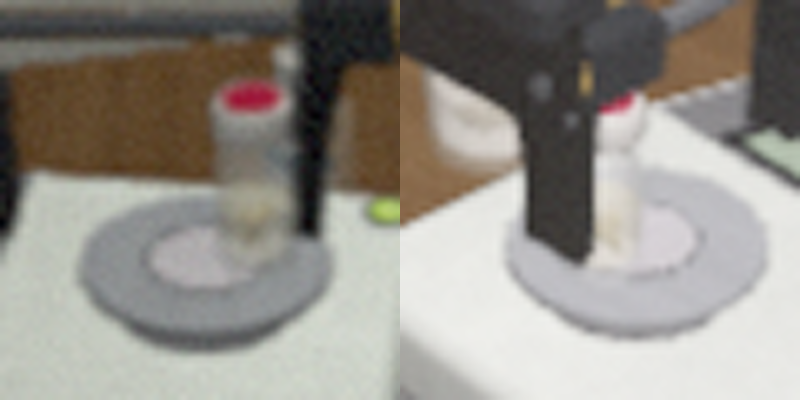

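Call:
{"method": "apply_moves", "body": {
  "xyz": [
    [0,0.0015,0],
    [0,0.0015,0],
    [0,0.0015,0],
    [0,0.0015,0],
    [0,0.0015,0]
  ],
  "twist": [0,0,0,0,0],
  "claw": [1,1,1,1,1]
}}

```text
time_s: 12.05
tcp_pos: [0.5146, -0.3305, 0.0559]
ee_rot: [[0.028, -0.997, 0.076], [-0.014, 0.075, 0.997], [-1.0, -0.029, -0.011]]
wrist_force: [0.7, -0.9, -0.6]
gripper_width: 1.001
```

```bash
python3 -c "
from sv import *
st('w14');vt('x14')"
```

```text
[ 0.5143 -0.3304  0.0559] [[0.028, -0.997, 0.076], [-0.013, 0.075, 0.997], [-1.0, -0.029, -0.011]] 12.1 [ 0.33 -0.1  -0.04]
[('red', np.int32(161), array([255.9, 299.1]), array([ 0.5451, -0.325 ]))]
```

View pics/x14.png

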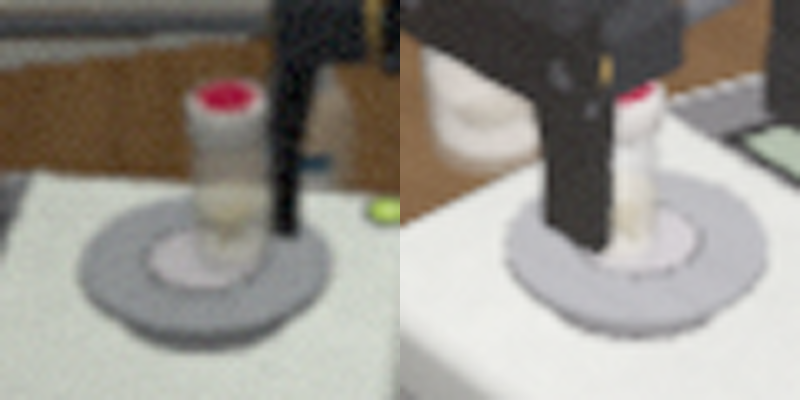

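Call:
{"method": "apply_moves", "body": {
  "xyz": [
    [0,0.0015,0],
    [0,0.0015,0],
    [0,0.0015,0],
    [0,0.0015,0],
    [0,0.0015,0]
  ],
  "twist": [0,0,0,0,0],
  "claw": [1,1,1,1,1]
}}

```text
time_s: 12.7
tcp_pos: [0.5067, -0.3299, 0.0557]
ee_rot: [[0.028, -0.997, 0.076], [-0.014, 0.075, 0.997], [-1.0, -0.029, -0.011]]
wrist_force: [0.9, 0.7, -0.2]
gripper_width: 1.004
```

```bash
python3 -c "
from sv import *
st('w15');vt('x15')"
```

```text
[ 0.5064 -0.3298  0.0556] [[0.028, -0.997, 0.076], [-0.013, 0.075, 0.997], [-1.0, -0.029, -0.011]] 12.75 [-0.05 -0.23  0.1 ]
[('red', np.int32(167), array([255.9, 299.3]), array([ 0.5372, -0.3245]))]
```

View pics/x15.png

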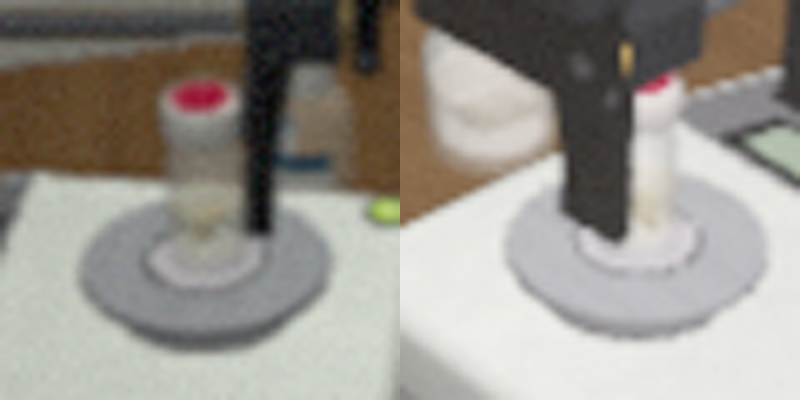

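View pics/w15.png

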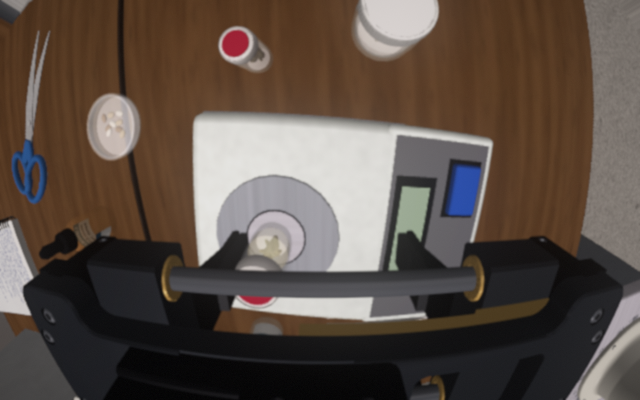

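Call:
{"method": "apply_moves", "body": {
  "xyz": [
    [0,-0.002,0],
    [0,-0.005,0],
    [0,-0.008,0],
    [0,-0.01,0],
    [-0.02,0,0],
    [-0.04,0,0],
    [-0.045,0,0],
    [0,0,-0.02],
    [0,0,0]
  ],
  "twist": [0,0,0,0,0,0,0,0,0],
  "claw": [1,1,1,1,1,1,1,1,0]
}}

```text
time_s: 13.75
tcp_pos: [0.5329, -0.3507, 0.1639]
ee_rot: [[0.024, -0.997, 0.073], [-0.013, 0.073, 0.997], [-1.0, -0.025, -0.012]]
wrist_force: [-0.6, 1.4, -1.0]
gripper_width: 0.965
```

Run:
```python
from sv import *
p=st('w16');vt('x16')
t=topview(p)
for a in range(0,600,100): t[a,::4]=t[::4,a]=(0,255,0)
cv2.imwrite('pics/t16.png',np.hstack([cv2.resize(t[:,:,::-1],(400,400)),cv2.imread('pics/x16.png')[:,:400]]))
```

```text
[ 0.5336 -0.3504  0.1648] [[0.026, -0.997, 0.072], [-0.015, 0.072, 0.997], [-1.0, -0.027, -0.013]] 13.8 [ 0.72 -0.44  2.09]
[('red', np.int32(323), array([319.7, 235.4]), array([ 0.5384, -0.3309]))]
```

View pics/t16.png

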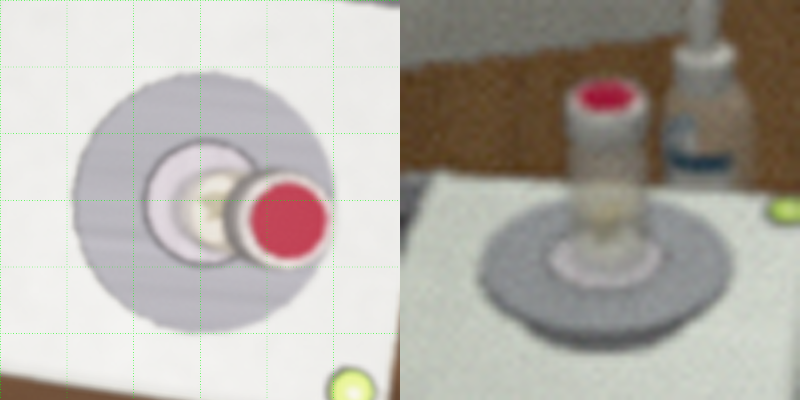

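View pics/w16.png

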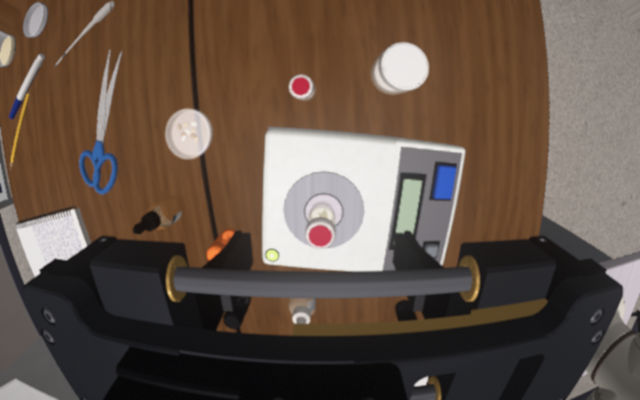

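Call:
{"method": "apply_moves", "body": {
  "xyz": [
    [0,0,0.035],
    [0,0,0.045],
    [0,0,0.03],
    [0,0,0]
  ],
  "twist": [0,0,0,0],
  "claw": [0,0,0,0]
}}

```text
time_s: 14.3
tcp_pos: [0.5388, -0.2349, 0.1568]
ee_rot: [[0.014, -0.997, 0.074], [-0.01, 0.074, 0.997], [-1.0, -0.015, -0.009]]
wrist_force: [0.5, 0.8, 0.1]
gripper_width: 0.494
```

Run:
```python
from sv import *
p=st('w17'); print('cam',(-p['view'][:3,:3].T@p['view'][:3,3]).round(4))
t=topview(p,half=0.045)
for a in range(0,600,100): t[a,::4]=t[::4,a]=(0,255,0)
cv2.imwrite('pics/t17.png',t[:,:,::-1])
```

```text
[ 0.5388 -0.236   0.1566] [[0.014, -0.997, 0.075], [-0.011, 0.075, 0.997], [-1.0, -0.015, -0.01]] 14.35 [ 0.19  0.21 -1.  ]
[('red', np.int32(451), array([314.7,  83.8]), array([ 0.5384, -0.3304]))]
cam [ 0.531  -0.3108  0.3404]
```

View pics/t17.png

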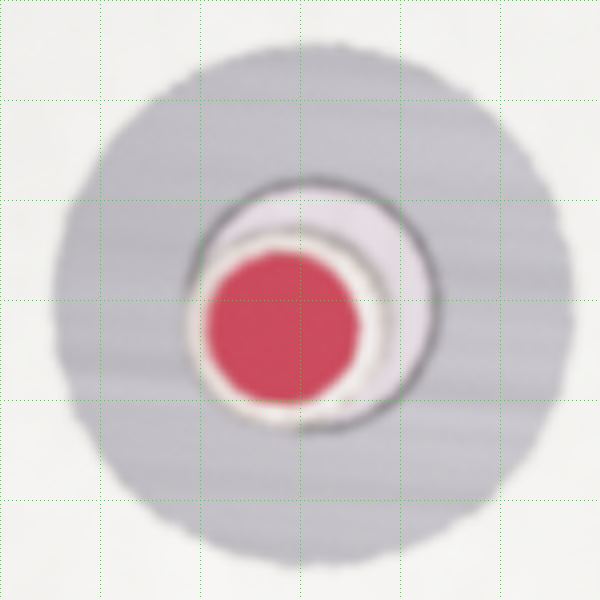

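Run:
```python
from sv import *
out=[]
for n,f in (('side',proj),('scene',proj)):
    p=imaging.capture(n);im=cv2.resize(p['pixels'],None,fx=8,fy=8,interpolation=cv2.INTER_CUBIC)
    c=np.array([.5368,-.3312,0])
    for rad,z,col,o in ((.04,.0635,(0,200,0),0),(.018,.0635,(0,200,0),0),(.0125,.0635,(255,0,0),np.array([.0018,.0005,0])),(.0125,.1215,(255,0,0),np.array([.0018,.0005,0]))):
        q=[proj(p,c+o+[rad*np.cos(a),rad*np.sin(a),z])*8+3.5 for a in np.linspace(0,2*np.pi,60)]
        cv2.polylines(im,[np.array(q).round().astype(np.int32)],True,col,1)
    u=proj(p,c+[0,0,.08])*8;x,y=int(u[0]),int(u[1]);out.append(im[y-200:y+200,x-200:x+200])
cv2.imwrite('pics/ov.png',np.hstack(out)[:,:,::-1])
```

```text
(no output)
```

View pics/ov.png

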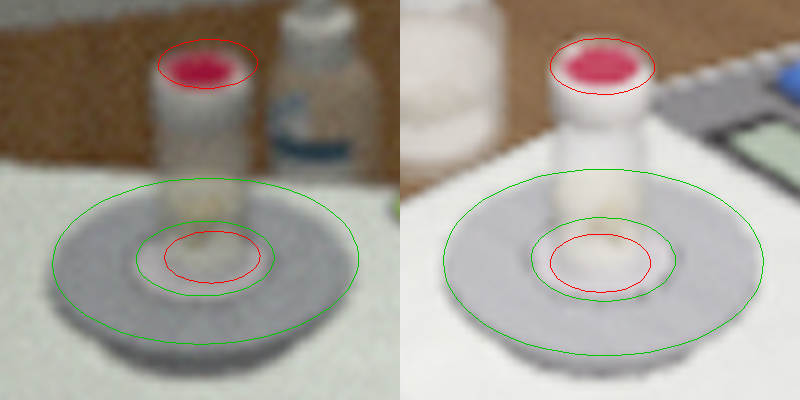

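Run:
```python
from sv import *
def blue(p,fn):
    hsv=cv2.cvtColor(p['pixels'],cv2.COLOR_RGB2HSV)
    m=((hsv[...,0]>105)&(hsv[...,0]<125)&(hsv[...,1]>120)&(hsv[...,2]>60)).astype(np.uint8)
    k,l,st_,c=cv2.connectedComponentsWithStats(m);o=[]
    for i in range(1,k):
        if st_[i,4]>40: 
            X=fn(p,c[i],.045)
            if np.hypot(*(X[:2]-[.41,-.35]))<.05: o.append((c[i],st_[i]))
    return o
rays=[]
for n,fn,ry in (('wrist',watz,wray),('scene',atz,ray),('side',atz,ray)):
    p=cap(n,'k_'+n)
    for c,s in blue(p,fn): print(n,c.round(1),s,fn(p,c,.045).round(4)); rays.append(ry(p,c))
for idx in ([0,1,2],[0,1],[0,2],[1,2]):
    A=0;b=0
    for i in idx:
        if i>=len(rays): break
        o,d=rays[i];d=d/np.linalg.norm(d);M=np.eye(3)-np.outer(d,d);A=A+M;b=b+M@o
    print(idx,np.linalg.solve(A,b).round(4))
```

```text
wrist [447.8  73.2] [437  54  22  39 713] [ 0.4096 -0.347   0.045 ]
scene [340.8 180.5] [333 177  16   9  84] [ 0.4139 -0.3442  0.045 ]
side [258.8 222.8] [252 217  14  12 120] [ 0.408  -0.3575  0.045 ]
[0, 1, 2] [ 0.4067 -0.3485  0.039 ]
[0, 1] [ 0.4082 -0.3477  0.0408]
[0, 2] [ 0.4064 -0.3478  0.0381]
[1, 2] [ 0.4064 -0.3493  0.0392]
```

View pics/k_wrist.png

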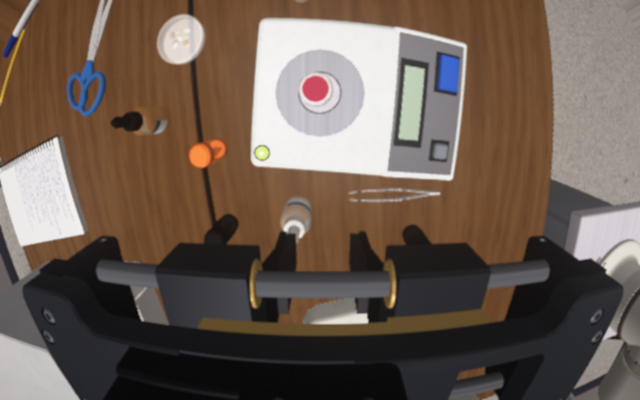

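Call:
{"method": "apply_moves", "body": {
  "xyz": [
    [0,0.03,-0.03],
    [0,0.03,-0.03],
    [0,0.03,-0.03],
    [0,0.025,-0.025],
    [0,0.005,-0.005]
  ],
  "twist": [0,0,0,0,0],
  "claw": [0,0,0,0,0]
}}

```text
time_s: 15.1
tcp_pos: [0.406, -0.356, 0.1556]
ee_rot: [[0.016, -0.997, 0.082], [-0.012, 0.082, 0.997], [-1.0, -0.017, -0.011]]
wrist_force: [0.1, -0.5, 0.1]
gripper_width: 0.002
```

Call:
{"method": "apply_moves", "body": {
  "xyz": [
    [0,0,0],
    [0,0,0],
    [0,0,0],
    [0,0,0],
    [0,0,0],
    [0,0,0],
    [0,0,0],
    [0,0,0],
    [0,0,0],
    [0,0,0],
    [0,0,0],
    [0,0,0]
  ],
  "twist": [8.5,8.5,8.5,8.5,8.5,8.5,8.5,8.5,8.5,8.5,8.5,0],
  "claw": [0,0,0,0,0,0,0,0,0,0,0,0]
}}

```text
time_s: 16.3
tcp_pos: [0.406, -0.3638, 0.1554]
ee_rot: [[0.018, 0.163, 0.986], [-0.014, 0.987, -0.163], [-1.0, -0.011, 0.021]]
wrist_force: [-0.2, 0.1, -0.2]
gripper_width: 0.005
```

Run:
```python
from sv import *
p=st('w18'); print(r.sense()['gripper_width'])
```

```text
[ 0.406  -0.3638  0.1554] [[0.018, 0.161, 0.987], [-0.014, 0.987, -0.16], [-1.0, -0.011, 0.02]] 16.35 [0.63 0.48 0.57]
[]
0.004155164503911091
```

View pics/w18.png

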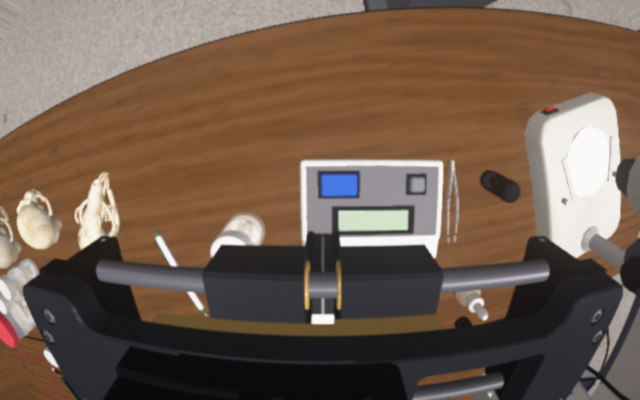

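Run:
```python
from sv import *
p=imaging.capture('wrist')
hsv=cv2.cvtColor(p['pixels'],cv2.COLOR_RGB2HSV)
m=((hsv[...,0]>105)&(hsv[...,0]<125)&(hsv[...,1]>120)&(hsv[...,2]>60)).astype(np.uint8);m[:150]=0;m[210:]=0;m[:,:300]=0;m[:,380:]=0
ys,xs=np.nonzero(m);c=[xs.mean(),ys.mean()];print(c,xs.min(),xs.max(),ys.min(),ys.max())
for z in (.038,.042,.046): 
    X=watz(p,c,z);print(z,X.round(4))
    T=r.sense();d=np.array([.0,0,0]); 
    tip=T['tcp_pos']+T['ee_rot']@[-.014,0,0]; print((T['ee_rot'].T@(X-tip)).round(4))
for u in ([319,172],[358,172],[319,198],[358,198]): print(watz(p,u,.042).round(4))
```

```text
[np.float64(338.83621683967704), np.float64(184.7289504036909)] 320 357 173 196
0.038 [ 0.4087 -0.3476  0.038 ]
[ 0.1312  0.0177 -0.0022]
0.042 [ 0.4076 -0.3475  0.042 ]
[ 0.1272  0.0175 -0.0033]
0.046 [ 0.4065 -0.3475  0.046 ]
[ 0.1232  0.0173 -0.0043]
[ 0.3918 -0.3648  0.042 ]
[ 0.3978 -0.3271  0.042 ]
[ 0.4181 -0.3692  0.042 ]
[ 0.4243 -0.3305  0.042 ]
```

Call:
{"method": "apply_moves", "body": {
  "xyz": [
    [0,0.012,-0.002],
    [0.02,0.006,-0.001],
    [0.03,0,0],
    [0.03,0,0],
    [0.015,0,0],
    [0.005,0,0],
    [0,0,0]
  ],
  "twist": [0,0,0,0,0,0,0],
  "claw": [0,0,0,0,0,0,0]
}}

```text
time_s: 17.1
tcp_pos: [0.4095, -0.3436, 0.0541]
ee_rot: [[0.023, 0.148, 0.989], [-0.016, 0.989, -0.147], [-1.0, -0.012, 0.025]]
wrist_force: [-0.5, 0.2, 0.4]
gripper_width: 0.007
```

```bash
cat > kv.py <<'E'
from sv import *
def kv(tag):
    s=r.sense();T=s['tcp_pos'];R=s['ee_rot'];tip=T+R@[-.014,0,0];print(T.round(4),'tip',tip.round(4),R[:,0].round(3),s['wrist_force'].round(2),s['time_s']);out=[]
    for n in ('side','scene'):
        p=imaging.capture(n);u=proj(p,[.41,-.345,.06]);x,y=int(u[0]),int(u[1]);v=proj(p,tip)
        b=cv2.resize(p['pixels'][y-35:y+35,x-35:x+35],(400,400),interpolation=cv2.INTER_CUBIC)
        k=400/70;cv2.circle(b,(int((v[0]-x+35.5)*k),int((v[1]-y+35.5)*k)),3,(0,255,0),-1);out.append(b)
    cv2.imwrite(f'pics/{tag}.png',np.hstack(out)[:,:,::-1])
if __name__=='__main__': kv(sys.argv[1])
E
python3 kv.py k1
```

```text
[ 0.4095 -0.3436  0.0541] tip [ 0.4092 -0.3434  0.0681] [ 0.023 -0.016 -1.   ] [-0.46  0.21  0.44] 17.1
```

View pics/k1.png

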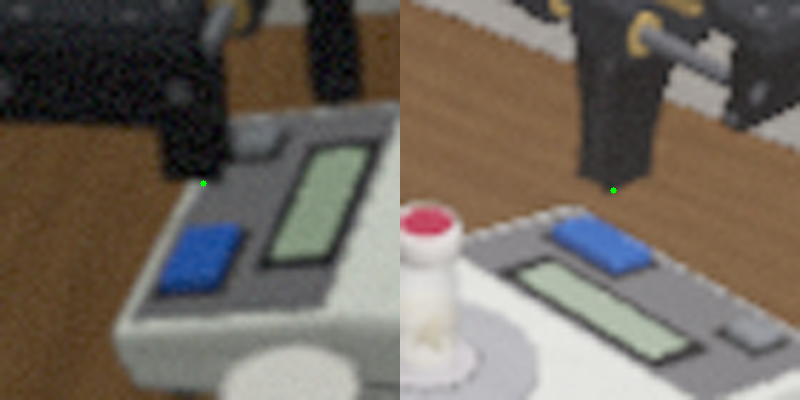

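Call:
{"method": "apply_moves", "body": {
  "xyz": [
    [0.005,-0.004,-0.001],
    [0.008,0,0],
    [0.006,0,0],
    [0,0,0]
  ],
  "twist": [0,0,0,0],
  "claw": [0,0,0,0]
}}

```text
time_s: 17.6
tcp_pos: [0.4109, -0.3496, 0.0377]
ee_rot: [[0.031, 0.148, 0.989], [-0.02, 0.989, -0.147], [-0.999, -0.015, 0.034]]
wrist_force: [1.0, -0.5, -0.1]
gripper_width: 0.001
```

```bash
python3 kv.py k2
```

```text
[ 0.4109 -0.3496  0.0377] tip [ 0.4105 -0.3493  0.0517] [ 0.031 -0.02  -0.999] [ 1.03 -0.51 -0.13] 17.6
```

View pics/k2.png

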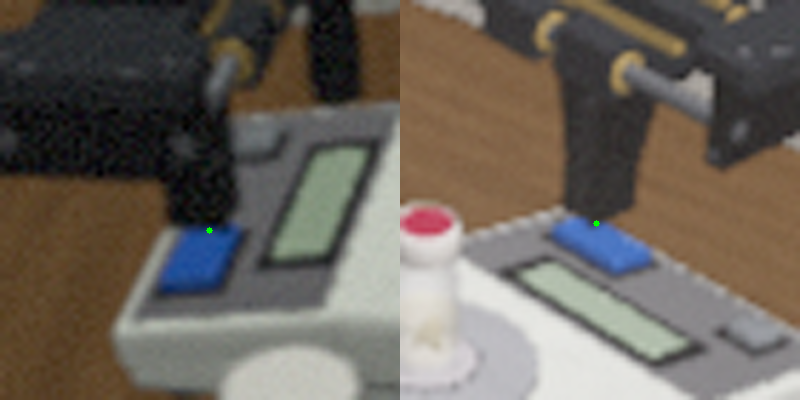

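Call:
{"method": "apply_moves", "body": {
  "xyz": [
    [0.003,0.001,-0.002],
    [0.002,0,0],
    [0.002,0,0],
    [0,0,0]
  ],
  "twist": [0,0,0,0],
  "claw": [0,0,0,0]
}}

```text
time_s: 18.1
tcp_pos: [0.4099, -0.3486, 0.031]
ee_rot: [[0.033, 0.147, 0.989], [-0.021, 0.989, -0.147], [-0.999, -0.016, 0.035]]
wrist_force: [0.6, 0.2, -0.3]
gripper_width: 0.01
```

```bash
python3 kv.py k3
```

```text
[ 0.4099 -0.3486  0.031 ] tip [ 0.4094 -0.3483  0.045 ] [ 0.033 -0.021 -0.999] [ 0.57  0.22 -0.3 ] 18.1
```

View pics/k3.png

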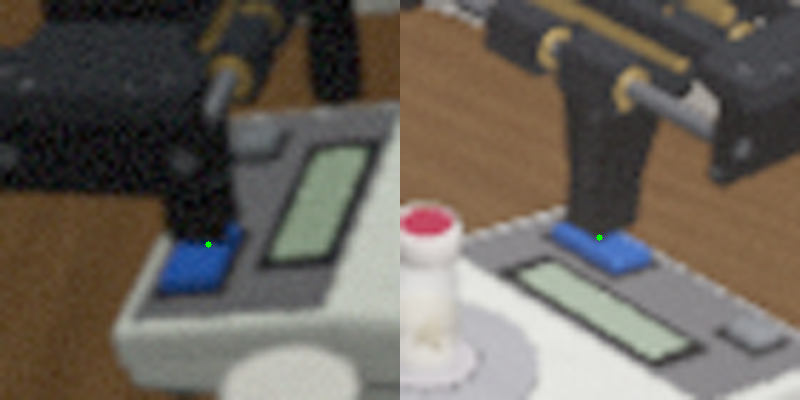

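Call:
{"method": "apply_moves", "body": {
  "xyz": [
    [0.002,0,0],
    [0.0015,0,0],
    [0.001,0,0]
  ],
  "twist": [0,0,0],
  "claw": [0,0,0]
}}

```text
time_s: 18.5
tcp_pos: [0.4106, -0.349, 0.0268]
ee_rot: [[0.034, 0.147, 0.989], [-0.021, 0.989, -0.146], [-0.999, -0.016, 0.037]]
wrist_force: [0.2, 0.4, 0.1]
gripper_width: 0.005
```

```bash
python3 kv.py k4
```

```text
[ 0.4106 -0.349   0.0268] tip [ 0.4101 -0.3487  0.0408] [ 0.034 -0.021 -0.999] [0.21 0.43 0.11] 18.5
```

View pics/k4.png

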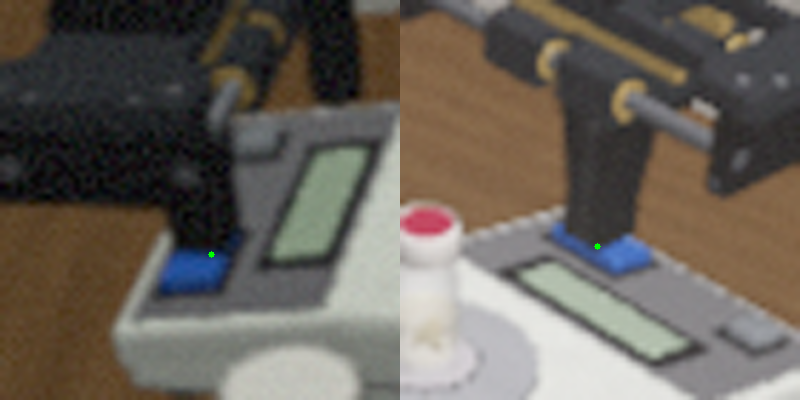

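Call:
{"method": "apply_moves", "body": {
  "xyz": [
    [0.0015,0,-0.001],
    [0.001,0,0],
    [0.001,0,0]
  ],
  "twist": [0,0,0],
  "claw": [0,0,0]
}}

```text
time_s: 18.9
tcp_pos: [0.41, -0.349, 0.0235]
ee_rot: [[0.035, 0.147, 0.989], [-0.022, 0.989, -0.146], [-0.999, -0.016, 0.037]]
wrist_force: [-0.3, 0.4, 1.4]
gripper_width: 0.005
```

```bash
python3 kv.py k5
```

```text
[ 0.41   -0.349   0.0235] tip [ 0.4095 -0.3487  0.0374] [ 0.035 -0.022 -0.999] [-0.32  0.37  1.4 ] 18.9
```

View pics/k5.png

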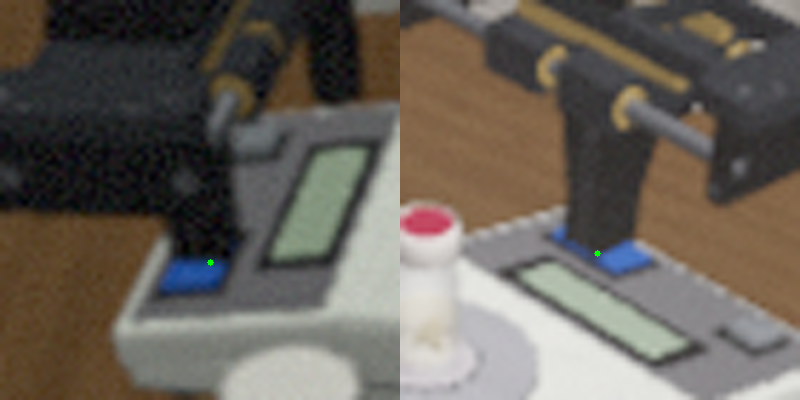

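Call:
{"method": "apply_moves", "body": {
  "xyz": [
    [0.001,0,0],
    [0.001,0,0],
    [0.001,0,0]
  ],
  "twist": [0,0,0],
  "claw": [0,0,0]
}}

```text
time_s: 19.3
tcp_pos: [0.4104, -0.3491, 0.021]
ee_rot: [[0.035, 0.147, 0.989], [-0.022, 0.989, -0.146], [-0.999, -0.017, 0.038]]
wrist_force: [-1.4, 3.0, 7.3]
gripper_width: 0.008
```

Call:
{"method": "apply_moves", "body": {
  "xyz": [
    [0.001,0,0],
    [0.001,0,0]
  ],
  "twist": [0,0],
  "claw": [0,0]
}}

```text
time_s: 19.5
tcp_pos: [0.4105, -0.3492, 0.0208]
ee_rot: [[0.035, 0.146, 0.989], [-0.023, 0.989, -0.145], [-0.999, -0.017, 0.038]]
wrist_force: [-2.4, 2.7, 10.0]
gripper_width: 0.004
```

```bash
python3 kv.py k6
python3 - <<'E'
from sv import *
p=cap('side','sk6');print(r.sense()['wrist_force'])
cv2.imwrite('pics/sk6c.png',cv2.resize(p['pixels'][120:300,170:410][:,:,::-1],(800,600)))
E
```

```text
[ 0.4105 -0.3492  0.0208] tip [ 0.41   -0.3489  0.0348] [ 0.035 -0.023 -0.999] [-2.36  2.67 10.  ] 19.5
[-2.04000022  2.84692468  9.95357785]
```

View pics/k6.png

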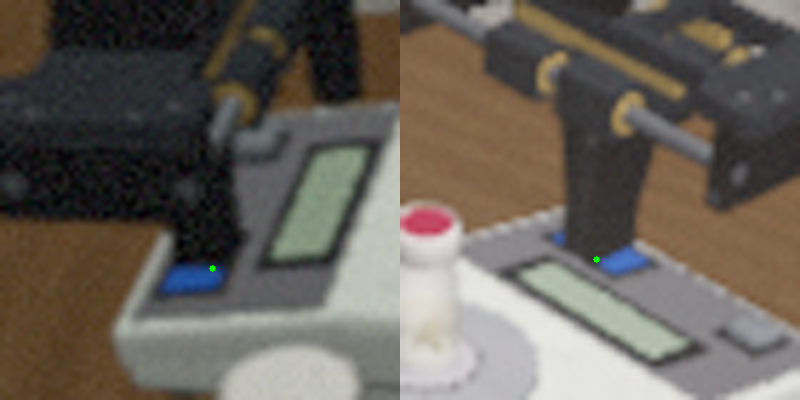

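View pics/sk6c.png

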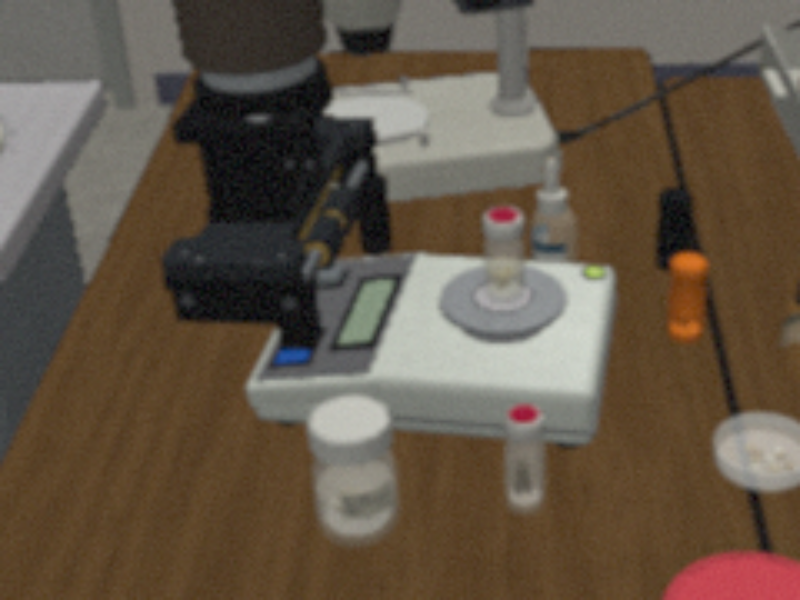

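Call:
{"method": "apply_moves", "body": {
  "xyz": [
    [0.0005,0,-0.0025],
    [0.0005,0,-0.0015],
    [0.0005,0,0]
  ],
  "twist": [0,0,0],
  "claw": [0,0,0]
}}

```text
time_s: 19.95
tcp_pos: [0.4098, -0.3496, 0.0212]
ee_rot: [[0.042, 0.144, 0.989], [-0.026, 0.989, -0.143], [-0.999, -0.019, 0.045]]
wrist_force: [0.5, 1.4, 3.6]
gripper_width: 0.006
```

Call:
{"method": "apply_moves", "body": {
  "xyz": [
    [0.0015,0,-0.001],
    [0.0015,0,0]
  ],
  "twist": [0,0],
  "claw": [0,0]
}}

```text
time_s: 20.15
tcp_pos: [0.4099, -0.3497, 0.0204]
ee_rot: [[0.044, 0.143, 0.989], [-0.027, 0.99, -0.142], [-0.999, -0.02, 0.047]]
wrist_force: [-4.3, 5.1, 17.6]
gripper_width: 0.006
```

```bash
python3 kv.py k7
```

```text
[ 0.4099 -0.3497  0.0204] tip [ 0.4093 -0.3493  0.0344] [ 0.044 -0.027 -0.999] [-4.32  5.13 17.63] 20.15
```

View pics/k7.png

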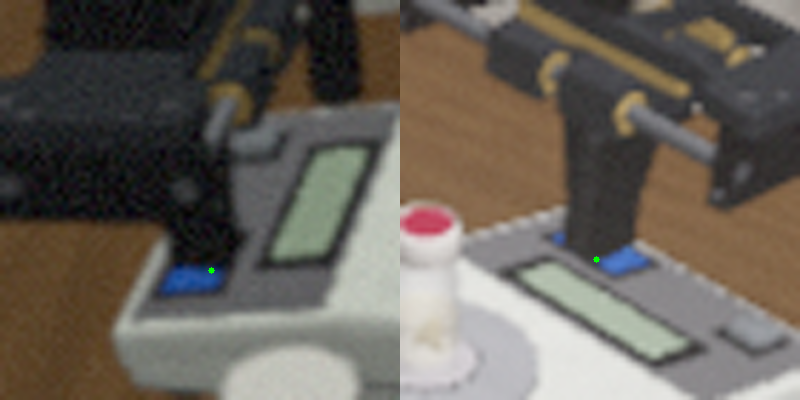

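Call:
{"method": "apply_moves", "body": {
  "xyz": [
    [-0.003,0,0],
    [-0.006,0,0],
    [-0.015,0,0],
    [-0.03,0,0],
    [-0.04,0,0],
    [-0.04,0,-0.01],
    [-0.03,0,-0.03],
    [0,0,-0.01],
    [0,0,0]
  ],
  "twist": [0,0,0,0,0,0,0,0,0],
  "claw": [0,0,0,0,0,0,0,0,0]
}}

```text
time_s: 21.15
tcp_pos: [0.3462, -0.3364, 0.1831]
ee_rot: [[0.026, 0.146, 0.989], [-0.019, 0.989, -0.145], [-0.999, -0.015, 0.029]]
wrist_force: [0.1, -0.1, -0.0]
gripper_width: 0.005
```

```bash
python3 kv.py k8
python3 - <<'E'
from sv import *
p=st('w20');t=topview(p,half=.045)
print(r.sense()['time_s'])
vt('x20');cv2.imwrite('pics/t20.png',np.hstack([cv2.resize(t[:,:,::-1],(400,400)),cv2.imread('pics/x20.png')[:,:400]]))
E
```

```text
[ 0.3462 -0.3364  0.1831] tip [ 0.3458 -0.3362  0.1971] [ 0.026 -0.019 -0.999] [ 0.07 -0.14 -0.03] 21.15
[ 0.3476 -0.3368  0.1822] [[0.025, 0.145, 0.989], [-0.019, 0.989, -0.144], [-1.0, -0.015, 0.027]] 21.3 [ 0.33 -0.47 -0.56]
[]
21.3
```

View pics/k8.png

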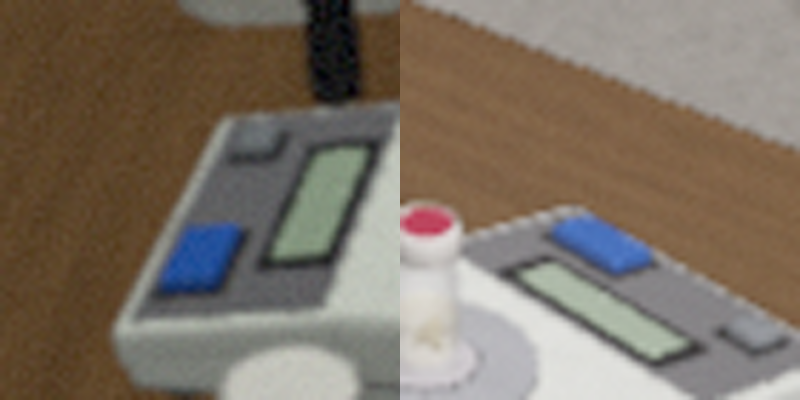

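View pics/t20.png

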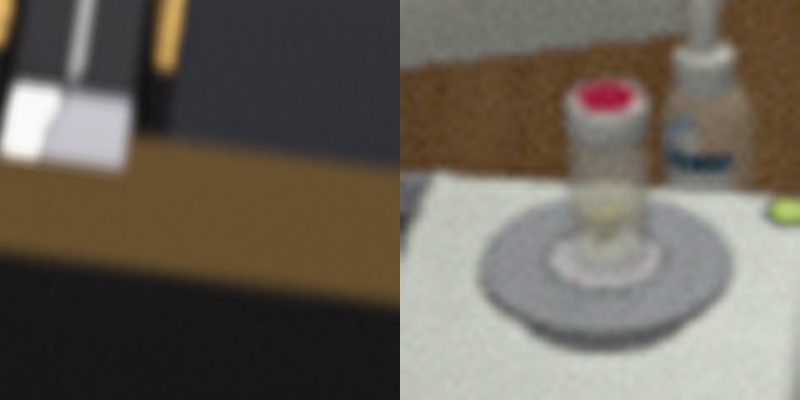

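```bash
python3 -c "
from station import job
print(job.finish_job())"
```

```text
the job is handed in; nothing more can be done
None
```

I pushed the vial into the ring, let it stand, then pressed the blue key once and let it up. I handed the job in at about 21 s, with the arm clear of everything.

**Vial:** I slid it about 18 mm with one open finger pad, with no grip or lift. From directly overhead it measured about 1.9 mm off the pan centre, against an allowance of 5.5 mm. After the key press the side view showed it upright in the ring and unmoved. I read the position from the cap; one oblique view of the glass foot suggested nearer 3 mm off, still inside the ring.

**Blue key:** It was pressed about 6 s after the fingers left the vial. It started to resist around 1.4 N, then met a hard stop after roughly 4 mm. It is visibly back up. I let the force rise to about 18 N at the stop to be sure it was fully down, and eased and pressed again once without lifting off. The grey key was not touched.

**What went wrong or disagreed:**
- **First push:** this push, with closed fingers, touched the vial too high and tilted it about 8°. I backed off and it rocked upright in the same place.
- **Fingertip position:** the cameras showed the fingertips about 14 mm behind the TCP, not 14 mm ahead as described. I worked from what the cameras showed after that.

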